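# Refit the knob of a gas hob and hold it pressed

## Robot

A 7-joint arm with a two-finger parallel gripper is mounted at the origin on a cart in front of the work surface, level with it; the furniture and walls round the work are solid. World frame = base frame: x ahead of the robot, y to its left, z up, the work surface at z = 0. Lengths are in m, angles in rad, forces in N, time in s.
With the tool pointing down it reaches from about 0.4 to 0.85 m from the base axis. Payload 4.5 kg.
Tool frame: the origin (TCP) lies between the finger pads; the fingertips stand 11 mm ahead of it and the grasp point (between the pads) lies 8 mm behind it (r.nose_length is the distance from the TCP to the fingertips, in m); z points along the fingers, y is the line along which they close (so a half turn about z gives the same grasp; the last joint's range is limited). The gripper opens to 88 mm and grips with 3 to 60 N. Pads are 18 mm wide; open, the fingers measure 123 mm over their backs; the gripper's body (75 mm by 187 mm) begins 45 mm behind the grasp point.
Start: joints at [-1.17, 0.689, -0.195, 1.565, 0.157, 0.902, -0.215], TCP at [0.224, 0.583, 0.25] pointing down, gripper open.
Joint ranges: [-3.01, 3.01], [-0.46, 2.08], [-1.47, 1.51], [0.13, 2.56], [-1, 4.14], [0.04, 2.09], [-2.66, 2.66]. Speed limits (rad/s): [2.57, 2.57, 3.14, 3.14, 3.14, 3.14, 3.14].

## Interface

Orientations are given as a unit quaternion [x, y, z, w].
In Python, from plant import get_state, snapshot, camera_model, r gives the robot as it stands.
- The arm moves only by the shell command python3 -m inch 'ROWS' [FORCE]. ROWS is text: rows parted by semicolons, each of 7 numbers parted by spaces: the opening, from -1 (shut) to 1 (fully open), then the shift along the tool's x, y, z in m, then the turn, a rotation vector about the tool's x, y, z in rad. A call has 1 to 20 rows; each row shifts and turns the commanded pose from where the row before left it, along the tool's axes as they then stand; what a row does not reach is not made up. A row lasts 1/12 s, in which the tool goes at most 41.7 mm and 7.16 degrees, less where a joint would pass 70% of its speed; a pose out of reach is approached as far as the arm can. A call is refused whole if a number of a shift passes 0.0417 or a number of a turn 0.125, either way. A call with a gripper value outside its range is refused whole. The fingers move at their own pace and stop on an object; FORCE is the grip in N (left out, the last holds). Time passes only in rows, so rows that do not move let the fingers close. It gives the time, the measured TCP pose, the force, the opening and the grip force at its end, in the units of the state.
- get_state(): the state, without advancing time (a new reading comes with each control period).
- snapshot(name): name is "scene" or "top"; returns (picture, depth): 384x512x3 uint8, red, green, blue; 384x512 float32, m along the optical axis (not along the pixel's ray), 0 where there is no reading.
- camera_model(name): a dict with "intrinsics" (3x3 intrinsics, pixels), "view" (4x4, takes a point from world to camera coordinates). Camera axes: x right, y down, z forward; pixel columns grow to the right and rows downward; lengths in m; the calibration is good to about 2 mm. A picture is of the moment at which its call begins. camera_model takes no time and is no camera call.
- r.finish_job(): hands the job in; it is judged then, once.
The state is a dict: "clock": time; "q": joint angles; "qd": joint speeds; "joint_torque": joint torques, N m; "tool_pos": TCP position; "eef_rot": TCP orientation; "contact_force": force on the tool from outside, world axes, zero at the start; "moment": the same for the moment, N m; "opening": opening from 0.0 (shut) to 1.0 (fully open); "finger_force": force on a finger pad.
Only numpy, scipy, OpenCV 4.12 (cv2) and the standard library are available. Lean on these libraries where they do the work, as an engineer would, in place of code of your own. Each camera call takes 0.05 s, during which the arm holds its last target. There are 200 camera calls.

## Task

The knob has come off this gas hob. First take the empty kettle, whose spout is in the way, off the burner and set it down gently and upright in the middle of the cork trivet; then turn the knob so that the flat in its bore matches the flat of the bare valve stem (pointer line to the rear of the hob), push it fully home on the stem, and press it in against the valve spring as for lighting the burner. Finish while the fingers are still on the knob, holding it pressed nearly all the way in, and leave the other things on the table where they are.

Things in the scene. Friction and masses are not known exactly. Their poses are not given: they have to be found in the camera images.
- hob: single-burner tabletop gas hob, fixed; 280 mm deep (x), 240 mm wide (y), black glass deck 66 mm above the table. Origin: centre of its underside; x points to its rear, y to its left. A square cast-iron pan support (170 mm square, top 96 mm above the table) is centred over the burner at x +40 mm; the bare valve stem stands at x -105 mm, y 0, near the front edge.
- stem_tip (a point): centre of the top end of the hob's bare upright valve stem, 96 mm above the table when not pressed (30 mm above the deck); axes as the hob's. The stem is a brass-coloured D-shaft, 13 mm across, its one flat 1 mm from the axis on the -x side, facing the hob's front; 1 mm chamfer on top. It does not turn. This point sinks with the stem.
- stem (a joint): how far the valve stem is pressed in, m: 0 released, 0.006 fully in. Sprung: it takes about 4 N to start it and 9 N to push it fully in, and it comes back up when let go.
- knob: the loose cooker knob: plain aluminium cylinder with a dark top, 41 mm across, 34 mm tall, about 110 g, standing on the table bore down. Origin: centre of its underside, z up. A red pointer line on its top and side marks its +x; the flat of the bore is across from it, on the -x side.
- knob_bore (a point): mouth of the knob's D-shaped bore, at the knob's origin, axes as the knob's: 15 mm across, flat 2 mm from the axis on the -x side, 20 mm deep, 1.2 mm chamfer at the mouth. It passes over the stem only with knob x along stem x (pointer to the hob's rear). Home: this point 20 mm below the stem's top end, 10 mm above the deck (4 mm with the stem fully in).
- knob_pointer (a point): outer end of the red pointer line on the knob's top rim: 20.5 mm from the knob's axis along its +x, 34 mm above its underside.
- kettle: empty steel gooseneck kettle, about 0.5 kg, 132 mm across the body, base 116 mm across, lid knob up to 113 mm, 166 mm tall over the handle. Origin: centre of its underside, z up. The spout runs along its -x to 148 mm from the axis, 106 mm up. At the start it stands on the pan support with its spout over or close to the valve stem.
- kettle_handle (a point): middle of the kettle's black handle bar, 157 mm above its underside on the kettle's axis. The straight bar runs along the kettle's x, 88 mm long, 16 mm wide (y), 18 mm high; 35 mm free below it to the lid knob.
- trivet: round cork trivet, 170 mm across and 12 mm thick, fixed on the table to the left or right of the hob (the knob is on the other side). Origin: centre of its underside, z up.
- oil_bottle: slim olive-oil bottle, 61 mm wide, 268 mm tall; bystander, to be left alone. Origin: centre of its underside.
- vinegar_bottle: clear vinegar bottle with a green cap, 62 mm wide, 236 mm tall; bystander, to be left alone. Origin: centre of its underside.
- pepper_mill: turned wooden pepper mill, 58 mm wide, 170 mm tall; bystander, to be left alone. Origin: centre of its underside.
- honey_jar: honey jar with a black lid, 63 mm wide, 94 mm tall; bystander, to be left alone. Origin: centre of its underside.
- mug: cream mug, 83 x 115 x 86 mm; bystander, to be left alone. Origin: centre of its underside.
- lemon: yellow lemon, 77 x 51 x 52 mm; bystander, to be left alone. Origin: centre of its underside.
- salt_shaker: glass salt shaker with a grey top, 44 mm wide, 90 mm tall; bystander, to be left alone. Origin: centre of its underside.
There are look-alikes about, which are no part of the job. What is meant by the knob is not turquoise, and is the smaller of those in its own colour.

How it is judged:
On the way, in this order (a step that is already met when the one before it is completed fails the run):
1. the kettle stands upright on the trivet, let go (horizontal distance between kettle and trivet below 0.035 m and z of kettle in the frame of trivet below 0.015 m and angle between kettle's own z axis and vertical below 0.08 rad and contact force between kettle and trivet above 1 N and contact force between the fingers and kettle below 0.1 N and linear speed of kettle below 0.02 m/s), for 0.3 s.
2. the knob is home on the valve stem, flat to flat (z of knob in the frame of stem_tip below -0.017 m and horizontal distance between knob and stem_tip below 0.005 m and angle between the x axis of knob and the x axis of stem_tip, either way round below 0.35 rad and x of knob_pointer in the frame of stem_tip above 0.015 m and angle between knob's own z axis and vertical below 0.12 rad), for 0.1 s.
At the end, for the whole second after the job is handed in: The kettle stands upright and released on the trivet, its centre within 35 mm of the trivet's; the knob is home on the stem (at least 17 of 20 mm deep, flat to flat, pointer to the rear); the fingers still hold the knob and keep the stem pressed in by more than 4 of its 6 mm (all of step 1 and all of step 2 and value of joint stem above 0.004 m and contact force between the fingers and knob above 2 N); the arm keeps its last pose, push and grip.
It fails at once if the kettle is tipped by more than 30 degrees (angle between kettle's own z axis and vertical above 0.52 rad).
It fails at once if the kettle is dropped (contact force between the fingers and kettle below 0.1 N and linear speed of kettle above 0.4 m/s).
It fails at once if a bystander is moved by more than 30 mm (distance of any of oil_bottle, vinegar_bottle, pepper_mill, honey_jar, mug, lemon, salt_shaker from where it was at the start of the episode above 0.03 m).
It also fails if it takes over 61 s, if anything falls off the work surface, if the arm or the gripper's body presses on something with over 40 N, if the wrist force passes 120 N, or if a joint passes its speed limit or range.

## Working session

There is one attempt and no reset: what is moved stays moved. The work goes in short steps, Python scripts to look and compute and a shell command to move; the robot and the scene stay as the last step left them, time stands still between calls to the robot, and variables do not carry over. Pictures are saved under pics/ and viewed, at most 10 in all, crops included, and the job is handed in when it is done.

```bash
ls; mkdir -p pics; cat > h.py <<'E'
import numpy as np, cv2
from plant import get_state, snapshot, camera_model, r
from scipy.spatial.transform import Rotation as R
def cloud(name):
    im,d=snapshot(name); m=camera_model(name); K=np.array(m["intrinsics"]); V=np.array(m["view"])
    v,u=np.mgrid[:d.shape[0],:d.shape[1]]
    c=np.stack([(u-K[0,2])/K[0,0]*d,(v-K[1,2])/K[1,1]*d,d],-1)
    P=(c-V[:3,3])@V[:3,:3]; P[d==0]=np.nan
    return im,P
def save(n,im): cv2.imwrite("pics/"+n,im[...,::-1])
E
python3 - <<'E'
from h import *
s=get_state(); print({k:np.round(v,3).tolist() for k,v in s.items()}, r.nose_length)
for n in("scene","top"):
    im,P=cloud(n); np.savez(n+"0.npz",im=im,P=P); save(n+"0.png",cv2.resize(im,(800,600)))
E
```

```text
pics
{'clock': 0.0, 'q': [-1.17, 0.69, -0.195, 1.566, 0.157, 0.903, -0.215], 'qd': [0.001, 0.001, -0.001, 0.001, -0.001, 0.001, -0.001], 'joint_torque': [-0.0, -52.756, -1.267, -15.343, -0.053, 0.006, 0.0], 'tool_pos': [0.224, 0.583, 0.249], 'eef_rot': [0.182, 0.983, -0.001, -0.0], 'contact_force': [-0.018, -0.096, -0.06], 'moment': [-0.002, 0.004, 0.027], 'finger_force': 0.0, 'opening': 1.001} 0.011
```

View pics/scene0.png

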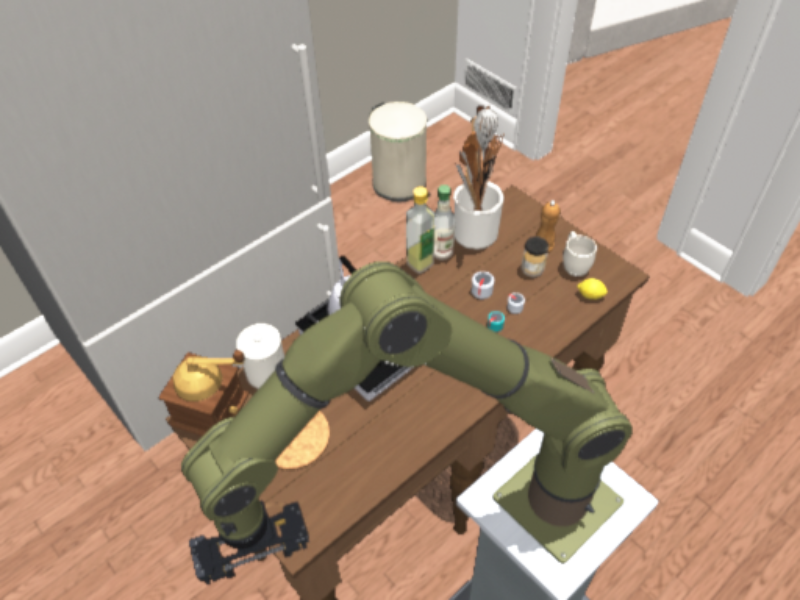

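View pics/top0.png

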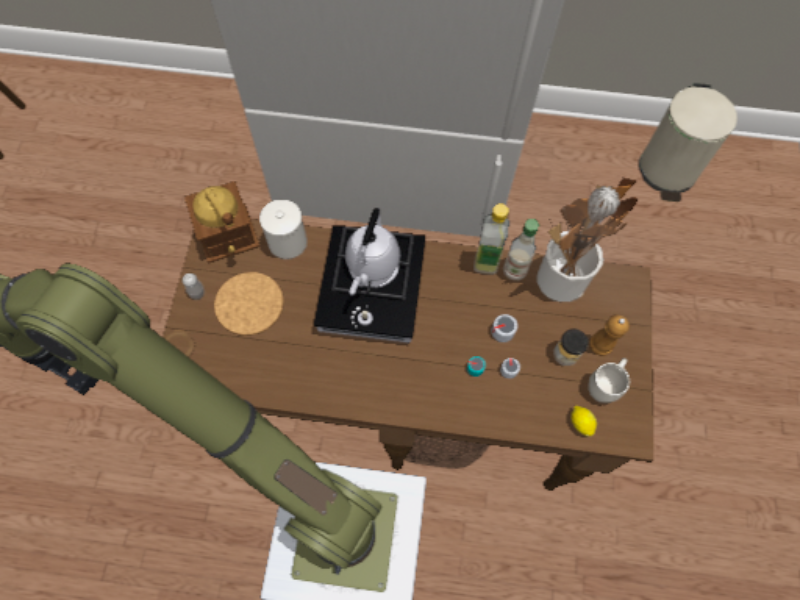

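The top view shows the kettle at (372,255), hob stem around (364,318), and the trivet at (249,303). Three things could be taken for the knob: large silver (505,328), small silver (511,368) and turquoise (476,366). By the description I choose the small silver one. I'll measure it and check it in a crop.

```bash
python3 - <<'E'
from h import *
D=np.load("top0.npz"); im,P=D["im"],D["P"]
def fit(P,m):
    q=P[m]; c,rad=cv2.minEnclosingCircle(q[:,:2].astype(np.float32)); return np.round(q.mean(0),4),np.round(c,4),round(rad,4),len(q)
V,U=np.mgrid[:384,:512]
def box(u0,v0,u1,v1): return (U>=u0*.64)&(U<=u1*.64)&(V>=v0*.64)&(V<=v1*.64)
Z=P[...,2]
print("table z",np.nanmedian(Z[box(430,300,460,400)]))
for n,b,lo,hi in[("small",(495,352,527,384),.03,.05),("large",(485,310,525,346),.03,.06),("turq",(462,350,492,382),.025,.05),("trivet",(205,260,295,345),.008,.02),
  ("lidknob/handle",(340,195,400,300),.24,.28),("deckcup",(315,220,430,345),.05,.075),("support",(315,220,430,310),.09,.102)]:
    m=box(*b)&(Z>lo)&(Z<hi); print(n,*fit(P,m) if m.any() else "none")
hm=box(340,195,400,300)&(Z>.245)&(Z<.28)
q=P[hm][:,:2]; vx,vy,x0,y0=cv2.fitLine(q.astype(np.float32),cv2.DIST_L2,0,.01,.01).ravel(); print("handle line",np.degrees(np.arctan2(vy,vx)),x0,y0, np.ptp(q@[vx,vy]))
t=(q-[x0,y0])@[vx,vy];print("handle ends",t.min(),t.max(), Z[hm].max())
# deck rect
m=box(315,220,430,345)&(Z>.062)&(Z<.07); print("hob rect",cv2.minAreaRect(P[m][:,:2].astype(np.float32)))
m=box(340,295,390,335)&(Z>.075); print("stem area",[ (u,v,*np.round(p,3)) for u,v,p in zip(U[m],V[m],P[m])][::6])
a=cv2.resize(im[215:255,290:350],(480,320),interpolation=cv2.INTER_CUBIC)
b=cv2.resize(im[120:225,195:285],(300,350),interpolation=cv2.INTER_CUBIC)
c=np.zeros((350,780,3),np.uint8); c[:320,:480]=a; c[:,480:]=b; save("crop1.png",c)
E
```

```text
table z -0.0004226650546972546
small [ 0.4255 -0.3255  0.0351] [ 0.4264 -0.3259] 0.0202 80
large [ 0.5231 -0.3026  0.0458] [ 0.5259 -0.303 ] 0.0294 177
turq [ 0.4202 -0.2441  0.0343] [ 0.4211 -0.2448] 0.0215 94
trivet [0.5109 0.3319 0.013 ] [0.52  0.335] 0.1557 1199
lidknob/handle [0.6279 0.0353 0.259 ] [0.6301 0.0351] 0.0516 127
deckcup [0.5572 0.0294 0.0662] [0.5937 0.0352] 0.1821 2706
support [0.6074 0.0348 0.0948] [0.6348 0.03  ] 0.1113 59
handle line -9.429151 0.628668 0.035140425 0.10269403760229412
handle ends -0.049904732237702115 0.05278930536459202 0.26886402198666576
hob rect ((0.5936487317085266, 0.034094564616680145), (0.28155067563056946, 0.23960180580615997), 0.3884694278240204)
stem area [(np.int64(242), np.int64(189), np.float64(0.546), np.float64(0.007), np.float64(0.078)), (np.int64(248), np.int64(189), np.float64(0.545), np.float64(-0.016), np.float64(0.086)), (np.int64(232), np.int64(200), np.float64(0.488), np.float64(0.035), np.float64(0.097)), (np.int64(234), np.int64(201), np.float64(0.491), np.float64(0.029), np.float64(0.084)), (np.int64(236), np.int64(207), np.float64(0.471), np.float64(0.018), np.float64(0.076))]
```

View pics/crop1.png

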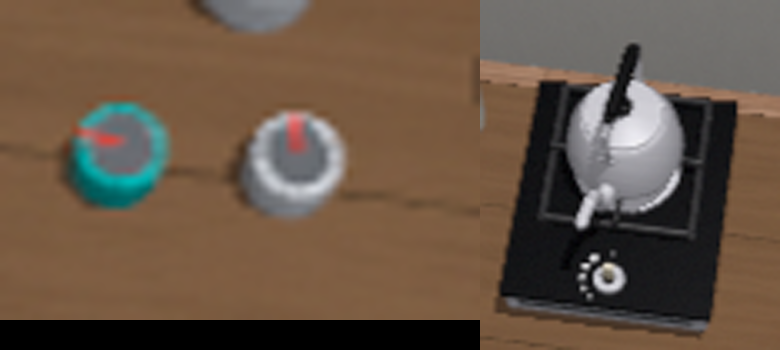

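The crop shows the small silver knob at crop (295,160), with its red pointer pointing up (about +x). It measures 20.2 mm radius against 29.4 mm for the large one, so the choice fits. Hob centre is about (0.594,0.034) with yaw near 0, and the stem reads (0.488,0.035,0.097), which is also consistent.

```bash
cat >> h.py <<'E'
def to(target,yaw=None):
    "needed tool-z turn, then shift in tool axes after the turn; yaw = world angle of tool y (deg), mod 180"
    s=get_state(); M=R.from_quat(s["eef_rot"]).as_matrix(); Y=M[:,1]
    dz=0
    if yaw is not None:
        d=(yaw-np.degrees(np.arctan2(Y[1],Y[0]))+90)%180-90; dz=-np.radians(d)
    M2=M@R.from_rotvec([0,0,dz]).as_matrix()
    print("t",round(s["clock"],2),"pos",np.round(s["tool_pos"],4),"yaw_y",round(np.degrees(np.arctan2(Y[1],Y[0])),2),"tilt",np.round(M[:2,2],4),"F",np.round(s["contact_force"],1),"open",round(s["opening"],3),"ff",round(s["finger_force"],1))
    print("turn z",round(dz,4),"shift",np.round(M2.T@(np.array(target)-s["tool_pos"]),4))
E
python3 - <<'E'
from h import *
D=np.load("top0.npz"); im,P=D["im"],D["P"]; V,U=np.mgrid[:384,:512]; Z=P[...,2]
def box(u0,v0,u1,v1): return (U>=u0*.64)&(U<=u1*.64)&(V>=v0*.64)&(V<=v1*.64)
m=box(210,268,290,338)&(Z>.008)&(Z<.02)&(im[...,0]>im[...,2].astype(int)+60)
q=P[m][:,:2]; print("trivet",cv2.minEnclosingCircle(q.astype(np.float32)),(q.min(0)+q.max(0))/2,np.ptp(q,axis=0))
for n,b in[("can",(255,195,310,262)),("grinder",(185,180,255,265)),("salt",(180,270,206,300))]:
    q=P[box(*b)&(Z>.03)]; print(n,q.min(0),q.max(0))
i=im.astype(int); m=box(495,352,527,384)&(i[...,0]>i[...,1]+50)
q=P[m]; print("red",len(q),q.mean(0)); d=q-[.4264,-.3259,0]; w=d[:,:2][np.linalg.norm(d[:,:2],axis=1)>.006]; print("pointer deg",np.degrees(np.arctan2(*w.mean(0)[::-1])))
to([.63,.035,.31],80.6)
E
```

```text
trivet ((0.5125309824943542, 0.33246615529060364), 0.08624524623155594) [0.51266844 0.33131708] [0.17039759 0.16881156]
can [0.64620941 0.22220773 0.03045011] [0.74873077 0.32220624 0.15460447]
grinder [0.60350562 0.34723894 0.03143116] [0.78840504 0.51705854 0.25883664]
salt [0.50268433 0.44782009 0.03041636] [0.5393432  0.48724716 0.0956916 ]
red 9 [ 0.43794242 -0.32577293  0.03372103]
pointer deg 1.055940430544781
t 0.1 pos [0.224  0.5829 0.249 ] yaw_y 68.99 tilt [-0.0004 -0.0015] F [0.4 0.5 0.5] open 1.002 ff 0.0
turn z -0.2026 shift [-0.49   -0.4743 -0.0603]
```

```bash
python3 -m inch '1 0 0 -0.03 0 0 -0.1013; 1 0 0 -0.03 0 0 -0.1013; 1 -0.02 -0.02 0 0 0 0; 1 -0.03 -0.03 0 0 0 0; 1 -0.03 -0.03 0 0 0 0; 1 -0.03 -0.03 0 0 0 0; 1 -0.03 -0.03 0 0 0 0; 1 -0.03 -0.03 0 0 0 0; 1 -0.03 -0.03 0 0 0 0; 1 -0.03 -0.03 0 0 0 0; 1 -0.03 -0.03 0 0 0 0; 1 -0.03 -0.03 0 0 0 0; 1 -0.03 -0.03 0 0 0 0; 1 -0.03 -0.03 0 0 0 0; 1 -0.03 -0.03 0 0 0 0; 1 -0.03 -0.03 0 0 0 0; 1 -0.03 -0.03 0 0 0 0; 1 0 0 0 0 0 0; 1 0 0 0 0 0 0' 20; python3 -c "
from h import *
to([.63,.035,.245],80.6)"
```

```text
clock: 1.68
tool_pos: [0.581, 0.0827, 0.3088]
eef_rot: [0.085, 0.996, -0.001, -0.0]
contact_force: [0.2, 0.5, -0.3]
opening: 0.997
finger_force: 0.0
t 1.68 pos [0.581  0.0827 0.3088] yaw_y 80.23 tilt [-0.0009 -0.0013] F [ 0.2  0.5 -0.3] open 0.997 ff 0.0
turn z -0.0064 shift [-0.0562 -0.039   0.0639]
```

```bash
python3 -m inch '1 -0.028 -0.02 0 0 0 -0.006; 1 -0.028 -0.019 0 0 0 0; 1 0 0 0 0 0 0; 1 0 0 0.02 0 0 0; 1 0 0 0.02 0 0 0; 1 0 0 0.012 0 0 0; 1 0 0 0.012 0 0 0; 1 0 0 0 0 0 0; 1 0 0 0 0 0 0' 20; python3 - <<'E'
from h import *
to([.63,.035,.245],80.6)
im,P=cloud("scene"); save("s1.png",cv2.resize(im[150:280,160:330],(680,520),interpolation=cv2.INTER_CUBIC))
E
```

```text
clock: 2.43
tool_pos: [0.6282, 0.0403, 0.2453]
eef_rot: [0.078, 0.997, 0.0, -0.001]
contact_force: [-0.2, -0.1, 0.3]
opening: 1.002
finger_force: 0.0
t 2.43 pos [0.6282 0.0403 0.2453] yaw_y 81.06 tilt [-0.0019  0.0007] F [-0.2 -0.1  0.3] open 1.002 ff 0.0
turn z 0.008 shift [-0.0027 -0.0049  0.0003]
```

View pics/s1.png

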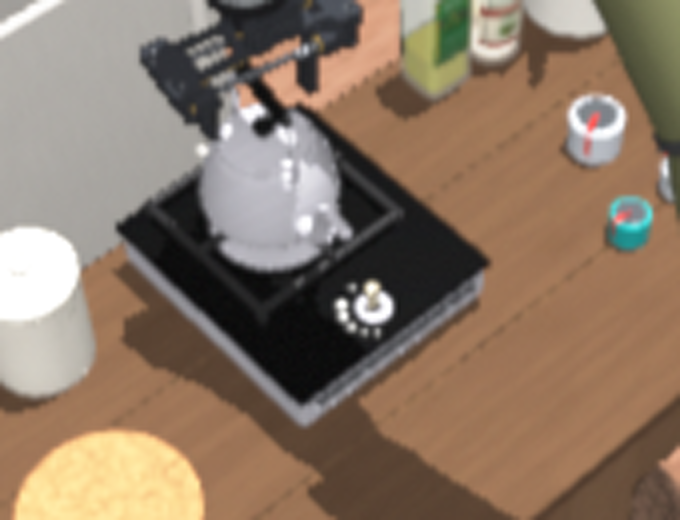

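The crop shows the gripper over the handle bar (crop (265,105)), with one finger on each side. I'll centre and close.

```bash
python3 -m inch '1 -0.003 -0.005 0 0 0 0.008; 1 0 0 0 0 0 0; -1 0 0 0 0 0 0; -1 0 0 0 0 0 0; -1 0 0 0 0 0 0; -1 0 0 0 0 0 0; -1 0 0 0 0 0 0; -1 0 0 0 0 0 0; -1 0 0 0 0 0 0; -1 0 0 0 0 0 0; -1 0 0 0 0 0 0; -1 0 0 0 0 0 0' 35; python3 -m inch '-1 0 0 -0.005 0 0 0; -1 0 0 -0.005 0 0 0; -1 0 0 -0.01 0 0 0; -1 0 0 -0.01 0 0 0; -1 0 0 -0.01 0 0 0; -1 0 0 -0.01 0 0 0; -1 0 0 0 0 0 0; -1 0 0 0 0 0 0'; python3 -c "
from h import *
to([.5125,.332,.30],80.6)"
```

```text
clock: 3.48
tool_pos: [0.6313, 0.0332, 0.2457]
eef_rot: [0.083, 0.997, 0.0, -0.0]
contact_force: [0.0, 0.5, 0.2]
opening: 0.269
finger_force: 0.0
clock: 4.15
tool_pos: [0.6318, 0.0333, 0.2967]
eef_rot: [0.083, 0.997, 0.0, 0.001]
contact_force: [-0.9, 0.9, -7.6]
opening: 0.176
finger_force: 35.0
t 4.15 pos [0.6318 0.0333 0.2967] yaw_y 80.47 tilt [0.0021 0.0003] F [-0.9  0.9 -7.6] open 0.176 ff 35.0
turn z -0.0022 shift [ 0.1665  0.2752 -0.0035]
```

```bash
python3 -m inch '-1 0.008 0 0 0 0 0; -1 0.015 0.005 0 0 0 0; -1 0.018 0.012 0 0 0 0; -1 0.018 0.018 0 0 0 0; -1 0.018 0.02 0 0 0 0; -1 0.018 0.02 0 0 0 0; -1 0.018 0.02 0 0 0 0; -1 0.015 0.02 0 0 0 0; -1 0.012 0.02 0 0 0 0; -1 0.01 0.02 0 0 0 0; -1 0.008 0.02 0 0 0 0; -1 0.006 0.02 0 0 0 0; -1 0.0025 0.02 0 0 0 0; -1 0 0.02 0 0 0 0; -1 0 0.018 0 0 0 0; -1 0 0.012 0 0 0 0; -1 0 0.007 0 0 0 0; -1 0 0.003 0 0 0 0; -1 0 0 0 0 0 0; -1 0 0 0 0 0 0'; python3 - <<'E'
from h import *
to([.514,.331,.166],80.6)
im,P=cloud("scene"); save("s2.png",cv2.resize(im[200:330,60:260],(800,520),interpolation=cv2.INTER_CUBIC))
E
```

```text
clock: 5.82
tool_pos: [0.5127, 0.3305, 0.2954]
eef_rot: [0.084, 0.997, -0.001, -0.0]
contact_force: [-0.4, -0.1, -5.7]
opening: 0.179
finger_force: 35.0
t 5.82 pos [0.5127 0.3305 0.2954] yaw_y 80.41 tilt [-0.0005 -0.0017] F [-0.4 -0.1 -5.7] open 0.179 ff 35.0
turn z -0.0033 shift [-0.0013  0.001   0.1294]
```

View pics/s2.png

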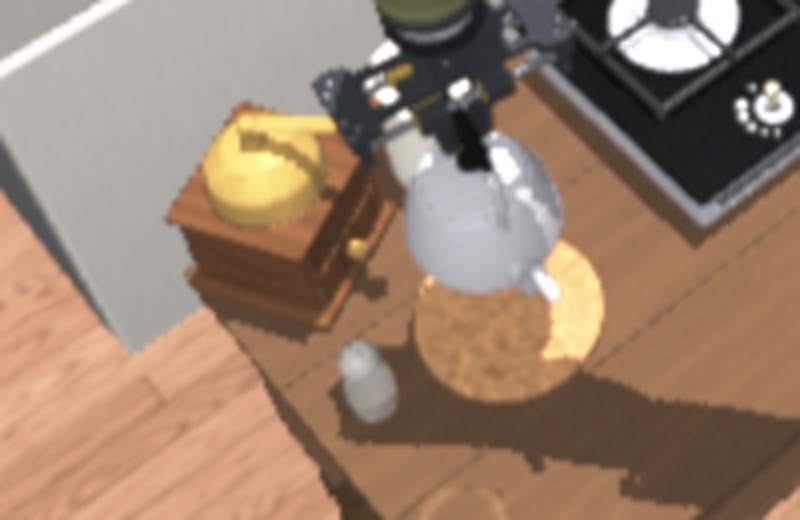

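Kettle hangs upright above the trivet (crop (480,220) over (510,320)). Lowering it gently.

```bash
python3 -m inch '-1 0 0 0.008 0 0 0; -1 0 0 0.015 0 0 0; -1 0 0 0.015 0 0 0; -1 0 0 0.015 0 0 0; -1 0 0 0.015 0 0 0; -1 0 0 0.015 0 0 0; -1 0 0 0.015 0 0 0; -1 0 0 0.008 0 0 0; -1 0 0 0.004 0 0 0; -1 0 0 0 0 0 0; -1 0 0 0 0 0 0'; python3 -m inch '-1 0 0 0.002 0 0 0; -1 0 0 0.002 0 0 0; -1 0 0 0.002 0 0 0; -1 0 0 0 0 0 0; -1 0 0 0 0 0 0'
```

```text
clock: 6.78
tool_pos: [0.5129, 0.3321, 0.1861]
eef_rot: [0.083, 0.997, 0.0, 0.0]
contact_force: [0.6, -0.1, -5.7]
opening: 0.178
finger_force: 35.0
clock: 7.2
tool_pos: [0.5125, 0.3319, 0.1797]
eef_rot: [0.083, 0.997, -0.0, -0.0]
contact_force: [0.3, -0.3, -5.6]
opening: 0.174
finger_force: 35.0
```

```bash
python3 -m inch '-1 0 0 0.002 0 0 0; -1 0 0 0.002 0 0 0; -1 0 0 0.002 0 0 0; -1 0 0 0.002 0 0 0; -1 0 0 0 0 0 0; -1 0 0 0 0 0 0';  python3 -m inch '-1 0 0 0.002 0 0 0; -1 0 0 0.001 0 0 0; -1 0 0 0.001 0 0 0; -1 0 0 0 0 0 0; -1 0 0 0 0 0 0'
```

```text
clock: 7.7
tool_pos: [0.5125, 0.3319, 0.1715]
eef_rot: [0.083, 0.997, -0.0, -0.0]
contact_force: [-0.2, 0.0, -6.1]
opening: 0.178
finger_force: 35.0
clock: 8.12
tool_pos: [0.5125, 0.332, 0.1676]
eef_rot: [0.083, 0.997, -0.0, -0.0]
contact_force: [0.0, 0.3, -6.8]
opening: 0.179
finger_force: 35.0
```

```bash
python3 -m inch '-1 0 0 0.001 0 0 0; -1 0 0 0.001 0 0 0; -1 0 0 0.001 0 0 0; -1 0 0 0 0 0 0; -1 0 0 0 0 0 0'; python3 -m inch '-1 0 0 0.001 0 0 0; -1 0 0 0.001 0 0 0; -1 0 0 0.001 0 0 0; -1 0 0 0 0 0 0; -1 0 0 0 0 0 0'
```

```text
clock: 8.53
tool_pos: [0.5132, 0.3326, 0.1667]
eef_rot: [0.083, 0.997, 0.001, 0.001]
contact_force: [-2.4, -0.6, 6.4]
opening: 0.178
finger_force: 35.0
clock: 8.95
tool_pos: [0.5133, 0.3326, 0.1665]
eef_rot: [0.083, 0.997, 0.001, 0.002]
contact_force: [-6.9, -4.6, 25.5]
opening: 0.18
finger_force: 35.0
```

Landed at z≈0.167. I'll ease the push back and release.

```bash
python3 -m inch '-1 0 0 -0.0025 0 0 0; -1 0 0 -0.0015 0 0 0; -1 0 0 0 0 0 0'; python3 -m inch '1 0 0 0 0 0 0; 1 0 0 0 0 0 0; 1 0 0 0 0 0 0; 1 0 0 0 0 0 0; 1 0 0 0 0 0 0; 1 0 0 0 0 0 0; 1 0 0 0 0 0 0; 1 0 0 0 0 0 0; 1 0 0 0 0 0 0; 1 0 0 0 0 0 0; 1 0 0 0 0 0 0; 1 0 0 0 0 0 0; 1 0 0 0 0 0 0; 1 0 0 0 0 0 0';  python3 -m inch '1 0 0 -0.01 0 0 0; 1 0 0 -0.02 0 0 0; 1 0 0 -0.02 0 0 0; 1 0 0 -0.02 0 0 0; 1 0 0 -0.02 0 0 0; 1 0 0 -0.02 0 0 0; 1 0 0 0 0 0 0'; python3 -c "
from h import *
to([.426,-.326,.28],0)
to([.426,-.326,.28],90)"
```

```text
clock: 9.2
tool_pos: [0.5133, 0.3326, 0.1666]
eef_rot: [0.083, 0.997, 0.001, 0.001]
contact_force: [-0.9, -0.3, 5.8]
opening: 0.18
finger_force: 35.0
clock: 10.37
tool_pos: [0.5126, 0.3319, 0.1657]
eef_rot: [0.083, 0.997, 0.0, -0.0]
contact_force: [-0.8, 0.6, 0.4]
opening: 0.998
finger_force: 0.0
clock: 10.95
tool_pos: [0.5144, 0.3335, 0.2806]
eef_rot: [0.083, 0.997, 0.003, 0.003]
contact_force: [0.5, 0.6, 0.5]
opening: 0.998
finger_force: 0.0
t 10.95 pos [0.5144 0.3335 0.2806] yaw_y 80.46 tilt [0.0067 0.0053] F [0.5 0.6 0.5] open 0.998 ff 0.0
turn z 1.4043 shift [-0.6595 -0.0884 -0.0035]
t 10.95 pos [0.5144 0.3335 0.2806] yaw_y 80.46 tilt [0.0067 0.0053] F [0.5 0.6 0.5] open 0.998 ff 0.0
turn z -0.1665 shift [ 0.0884 -0.6595 -0.0035]
```

```bash
cat > meas.py <<'E'
from h import *
def knob(name,c0,h=.034,rad=.0205,save_as=None):
    """rectify the plane z=h around c0 at 0.25 mm/px (rows = -x, cols = -y), find rim & pointer"""
    im,_=snapshot(name); m=camera_model(name); K=np.array(m["intrinsics"]); V=np.array(m["view"]); n=320; s=.00025
    vv,uu=np.mgrid[:n,:n]; X=c0[0]-(vv-n/2)*s; Y=c0[1]-(uu-n/2)*s
    p=np.stack([X,Y,np.full_like(X,h)],-1)@V[:3,:3].T+V[:3,3]; q=p@K.T; q=(q[...,:2]/q[...,2:]).astype(np.float32)
    o=cv2.remap(im,q[...,0],q[...,1],cv2.INTER_CUBIC); f=o.astype(float); red=np.clip(f[...,0]-f[...,1:].max(-1)-25,0,None)
    if save_as: save(save_as,o)
    return o,red,X,Y
E
python3 - <<'E'
from meas import *
from scipy.ndimage import center_of_mass
o1,red1,X,Y=knob("top",(.426,-.326)); o2,red2,_,_=knob("scene",(.426,-.326))
for red in(red1,red2):
    w=red*(np.hypot(X-.426,Y+.326)<.024); w[w<20]=0
    if w.sum()>0:
        a=np.average(X,weights=w),np.average(Y,weights=w); d=np.stack([X-a[0],Y-a[1]]).reshape(2,-1); C=np.cov(d,aweights=w.ravel()); e,v=np.linalg.eigh(C); print("centroid",a,"dir",np.degrees(np.arctan2(v[1,1],v[0,1])),np.sqrt(e))
save("knob1.png",np.hstack([o1,o2]))
im,P=cloud("top"); V,U=np.mgrid[:384,:512]; Z=P[...,2]
m=(Z>.062)&(Z<.07)&(abs(P[...,0]-.594)<.16)&(abs(P[...,1]-.034)<.13); print("hob",cv2.minAreaRect(P[m][:,:2].astype(np.float32)))
m=(Z>.13)&(Z<.20)&(np.hypot(P[...,0]-.5125,P[...,1]-.332)<.1)
print(np.nanmax(Z[m]))
m=(Z>.032)&(Z<.037)&(np.hypot(P[...,0]-.426,P[...,1]+.326)<.03); print(P[m].mean(0),cv2.minEnclosingCircle(P[m][:,:2].astype(np.float32)),(P[m].min(0)+P[m].max(0))/2)
E
```

```text
centroid (np.float64(0.4383717076275335), np.float64(-0.3257334239041744)) dir -172.49508329511215 [0.00179367 0.00480093]
hob ((0.5934544205665588, 0.034222595393657684), (0.2821338474750519, 0.23983952403068542), 0.34031835198402405)
0.16187150363913574
[ 0.4258491  -0.32672479  0.0344968 ] ((0.42667004466056824, -0.32576557993888855), 0.020055115222930908) [ 0.42676503 -0.32505413  0.03454131]
```

View pics/knob1.png

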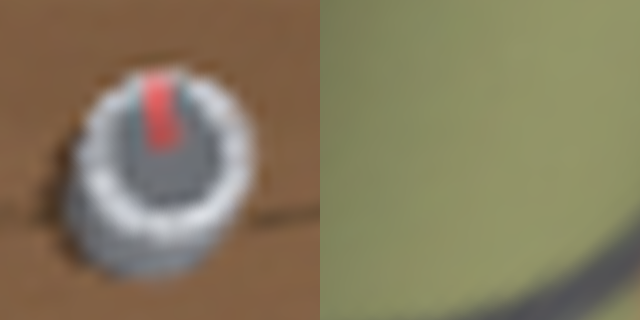

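The rectified left half shows the knob's top circle at about (168,148) and the pointer running from (165,140) to (156,78). That puts the pointer about +8.5° from world x, so it needs roughly −8° on the stem (the hob's yaw is 0.35°). The kettle is standing on the trivet. Moving to the knob with the opening reduced, to clear the turquoise one.

```bash
python3 -m inch '0.4 0 0 0 0 0 -0.105; 0.4 0 0 0 0 0 -0.105; 0.4 0 0 0 0 0 -0.105; 0.4 0 0 0 0 0 0; 0.4 0 0 0 0 0 0'; python3 -c "
from h import *
to([.4275,-.327,.28],98.5)"
```

```text
clock: 11.52
tool_pos: [0.5121, 0.3315, 0.2746]
eef_rot: [-0.073, 0.997, -0.0, -0.001]
contact_force: [-0.0, 0.5, 0.0]
opening: 0.702
finger_force: 0.0
t 11.52 pos [0.5121 0.3315 0.2746] yaw_y 98.36 tilt [-0.0021 -0.001 ] F [-0.   0.5  0. ] open 0.702 ff 0.0
turn z -0.0024 shift [ 0.181  -0.6387 -0.0046]
```

```bash
python3 -m inch '0.4 0.005 -0.018 0 0 0 0; 0.4 0.01 -0.0355 0 0 0 0; 0.4 0.01 -0.0355 0 0 0 0; 0.4 0.01 -0.0355 0 0 0 0; 0.4 0.01 -0.0355 0 0 0 0; 0.4 0.01 -0.0355 0 0 0 0; 0.4 0.01 -0.0355 0 0 0 0; 0.4 0.01 -0.0355 0 0 0 0; 0.4 0.01 -0.0355 0 0 0 0; 0.4 0.01 -0.0355 0 0 0 0; 0.4 0.01 -0.0355 0 0 0 0; 0.4 0.01 -0.0355 0 0 0 0; 0.4 0.01 -0.0355 0 0 0 0; 0.4 0.01 -0.0355 0 0 0 0; 0.4 0.01 -0.0355 0 0 0 0; 0.4 0.01 -0.0355 0 0 0 0; 0.4 0.01 -0.0355 0 0 0 0; 0.4 0.01 -0.0355 0 0 0 0; 0.4 0.005 -0.018 0 0 0 0; 0.4 0 0 0 0 0 0'; python3 -c "
from h import *
to([.4275,-.327,.08],98.5)"
```

```text
clock: 13.18
tool_pos: [0.4271, -0.3329, 0.2748]
eef_rot: [-0.068, 0.998, -0.001, -0.001]
contact_force: [1.3, 0.0, -0.2]
opening: 0.701
finger_force: 0.0
t 13.18 pos [ 0.4271 -0.3329  0.2748] yaw_y 97.86 tilt [-0.0016 -0.0024] F [ 1.3  0.  -0.2] open 0.701 ff 0.0
turn z -0.0112 shift [-0.0016  0.0062  0.1948]
```

```bash
python3 -m inch '0.4 0 0.003 0.02 0 0 -0.01; 0.4 0 0 0.03 0 0 0; 0.4 0 0 0.03 0 0 0; 0.4 0 0 0.03 0 0 0; 0.4 0 0 0.03 0 0 0; 0.4 0 0 0.03 0 0 0; 0.4 0 0 0.02 0 0 0; 0.4 0 0 0.01 0 0 0; 0.4 0 0 0 0 0 0; 0.4 0 0 0 0 0 0' 40; python3 -c "
from h import *
to([.4275,-.327,.018],98.5)
im,_=cloud('top'); save('k2.png',cv2.resize(im[190:270,270:370],(700,560),interpolation=cv2.INTER_CUBIC))"
```

```text
clock: 14.02
tool_pos: [0.4293, -0.3235, 0.0759]
eef_rot: [-0.079, 0.997, 0.0, -0.0]
contact_force: [-0.6, -0.3, 0.4]
opening: 0.699
finger_force: 0.0
t 14.02 pos [ 0.4293 -0.3235  0.0759] yaw_y 99.1 tilt [-0.0001  0.0004] F [-0.6 -0.3  0.4] open 0.699 ff 0.0
turn z 0.0105 shift [ 0.0023 -0.0032  0.0579]
```

View pics/k2.png

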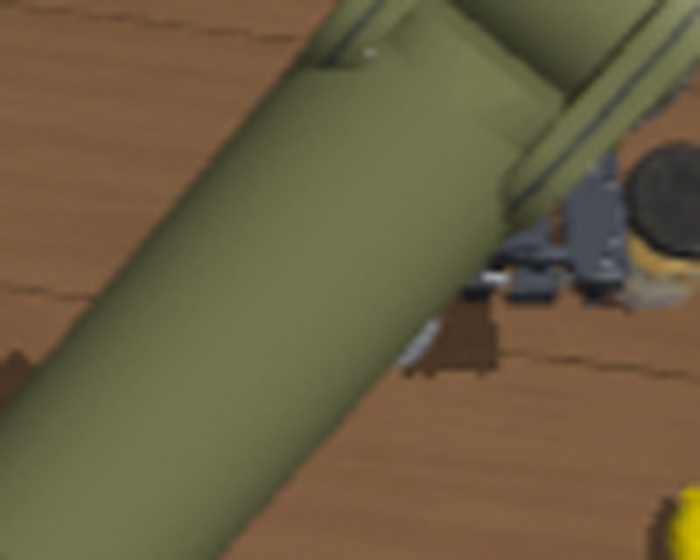

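The arm hides the knob here, but the gripper (crop (550,260)) is clear of the honey jar (crop (690,200)). I'll correct and go down with force checks.

```bash
python3 -c "
import numpy as np
D=np.load('top0.npz');P=D['P'];m=(P[...,2]>.07)&(P[...,0]<.58)&(P[...,1]<-.38)&(P[...,1]>-.56)
print(P[m].min(0),P[m].max(0))"
python3 -m inch '0.4 0.002 -0.003 0.01 0 0 0.01; 0.4 0 0 0.015 0 0 0; 0.4 0 0 0.015 0 0 0; 0.4 0 0 0.01 0 0 0; 0.4 0 0 0.007 0 0 0; 0.4 0 0 0 0 0 0; 0.4 0 0 0 0 0 0'; python3 -c "
from h import *
to([.4275,-.327,.018],98.5)"
```

```text
[ 0.36950912 -0.55989854  0.07002942] [ 0.54463129 -0.42870699  0.17139195]
clock: 14.65
tool_pos: [0.4275, -0.3276, 0.0188]
eef_rot: [-0.074, 0.997, -0.0, 0.0]
contact_force: [0.7, 0.6, -0.2]
opening: 0.701
finger_force: 0.0
t 14.65 pos [ 0.4275 -0.3276  0.0188] yaw_y 98.51 tilt [ 0.0001 -0.    ] F [ 0.7  0.6 -0.2] open 0.701 ff 0.0
turn z 0.0003 shift [-0.0001  0.0006  0.0008]
```

```bash
python3 -m inch '-1 0 0 0 0 0 0; -1 0 0 0 0 0 0; -1 0 0 0 0 0 0; -1 0 0 0 0 0 0; -1 0 0 0 0 0 0; -1 0 0 0 0 0 0; -1 0 0 0 0 0 0; -1 0 0 0 0 0 0; -1 0 0 0 0 0 0; -1 0 0 0 0 0 0' 40; python3 -m inch '-1 0 0 -0.01 0 0 0; -1 0 0 -0.02 0 0 0; -1 0 0 -0.03 0 0 0; -1 0 0 -0.03 0 0 0; -1 0 0 -0.03 0 0 0; -1 0 0 -0.02 0 0 0; -1 0 0 0 0 0 0.07; -1 0 0 0 0 0 0.07; -1 0 0 0 0 0 0'; python3 -c "
from h import *
to([.4885,.034,.16],90.3)"
```

```text
clock: 15.48
tool_pos: [0.4277, -0.3278, 0.0192]
eef_rot: [-0.074, 0.997, -0.0, 0.0]
contact_force: [-0.4, -0.4, 6.3]
opening: 0.451
finger_force: 40.0
clock: 16.23
tool_pos: [0.4272, -0.3274, 0.1596]
eef_rot: [-0.004, 1.0, -0.0, 0.0]
contact_force: [-0.2, 0.7, -0.7]
opening: 0.448
finger_force: 40.0
t 16.23 pos [ 0.4272 -0.3274  0.1596] yaw_y 90.41 tilt [ 0.0003 -0.0004] F [-0.2  0.7 -0.7] open 0.448 ff 40.0
turn z 0.0018 shift [-0.0632  0.361  -0.0006]
```

```bash
python3 -m inch '-1 -0.003 0.015 0 0 0 0; -1 -0.005 0.03 0 0 0 0; -1 -0.005 0.03 0 0 0 0; -1 -0.005 0.03 0 0 0 0; -1 -0.005 0.03 0 0 0 0; -1 -0.005 0.03 0 0 0 0; -1 -0.005 0.03 0 0 0 0; -1 -0.005 0.03 0 0 0 0; -1 -0.005 0.03 0 0 0 0; -1 -0.005 0.03 0 0 0 0; -1 -0.005 0.03 0 0 0 0; -1 -0.005 0.03 0 0 0 0; -1 -0.005 0.015 0 0 0 0; 0 0 0 0 0 0 0; 0 0 0 0 0 0 0'; python3 - <<'E'
from h import *
to([.4885,.034,.13],90.3)
a,_=cloud("scene"); b,_=cloud("top"); np.savez("st.npz",a=a,b=b)
def px(n,p):
    m=camera_model(n);K=np.array(m["intrinsics"]);V=np.array(m["view"]);q=K@(V[:3,:3]@np.array(p)+V[:3,3]);return (q[:2]/q[2]).round(1)
for n in("scene","top"): print(n,px(n,[.4885,.034,.096]),px(n,[.4885,.034,.175]))
E
```

```text
clock: 17.48
tool_pos: [0.487, 0.0336, 0.1586]
eef_rot: [-0.006, 1.0, -0.0, -0.0]
contact_force: [-0.0, -0.7, 0.0]
opening: 0.502
finger_force: 0.0
t 17.48 pos [0.487  0.0336 0.1586] yaw_y 90.71 tilt [-0.0007 -0.0001] F [-0.  -0.7  0. ] open 0.502 ff 0.0
turn z 0.0071 shift [-0.0016  0.0004  0.0286]
scene [252.9 222.6] [252.4 209.5]
top [232.3 200.1] [231.4 191.4]
```

I mistyped the opening as 0 in the last two rows, so the gripper released the knob above the stem. Checking where it went before doing anything else.

```bash
python3 - <<'E'
from h import *
D=np.load("st.npz"); a,_=cloud("scene"); b,_=cloud("top")
o=np.hstack([cv2.resize(a[180:260,200:300],(400,320),interpolation=cv2.INTER_CUBIC),cv2.resize(b[160:240,180:280],(400,320),interpolation=cv2.INTER_CUBIC)]); save("drop.png",o)
E
```

```text
(no output)
```

View pics/drop.png

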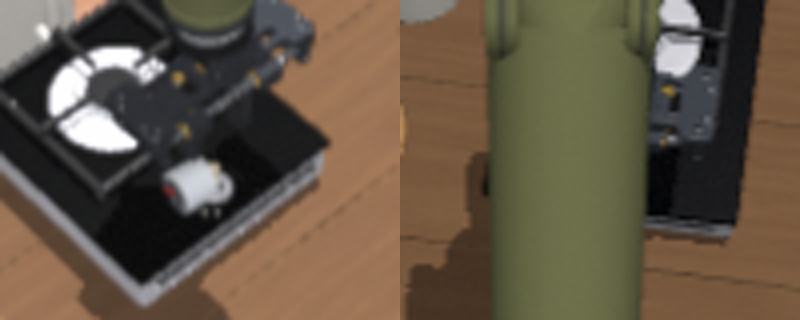

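The scene crop shows the knob lying on its side on the deck at (198,187), with its dark top and red mark facing lower left, next to the stem. It can be recovered: grasp it lying, turn it up, stand it on the table, then regrasp. First I'll lift clear and measure it.

```bash
python3 -m inch '0.5 0 0 -0.03 0 0 0; 0.5 -0.03 -0.035 -0.03 0 0 0; 0.5 -0.03 -0.04 -0.03 0 0 0; 0.5 0 -0.04 -0.02 0 0 0; 0.5 0 -0.04 0 0 0 0; 0.5 0 -0.04 0 0 0 0; 0.5 0 0 0 0 0 0; 0.5 0 0 0 0 0 0'; python3 - <<'E'
from h import *
to([.4885,.034,.13],90.3)
a,P=cloud("scene"); b,Q=cloud("top"); np.savez("st2.npz",a=a,b=b,P=P,Q=Q)
for n,C in(("scene",P),("top",Q)):
    m=(C[...,2]>.07)&(C[...,2]<.125)&(abs(C[...,0]-.49)<.055)&(abs(C[...,1]-.04)<.08); q=C[m]; print(n,len(q),q.min(0) if len(q) else 0,q.max(0) if len(q) else 0)
    if len(q): print(np.round(q[::max(1,len(q)//25)],3).tolist())
save("drop2.png",np.hstack([cv2.resize(a[190:250,205:285],(400,300),interpolation=cv2.INTER_CUBIC),cv2.resize(b[170:230,190:270],(400,300),interpolation=cv2.INTER_CUBIC)]))
E
```

```text
clock: 18.35
tool_pos: [0.5315, -0.1438, 0.2512]
eef_rot: [-0.0, 1.0, -0.001, -0.001]
contact_force: [0.5, 1.0, -0.7]
opening: 0.751
finger_force: 0.0
t 18.35 pos [ 0.5315 -0.1438  0.2512] yaw_y 90.02 tilt [-0.0011 -0.0017] F [ 0.5  1.  -0.7] open 0.751 ff 0.0
turn z -0.0049 shift [0.0419 0.1782 0.121 ]
scene 302 [ 0.45431015 -0.03939671  0.07002748] [0.54496038 0.1197986  0.11358094]
[[0.541, -0.028, 0.074], [0.53, -0.013, 0.073], [0.532, 0.001, 0.07], [0.513, -0.013, 0.07], [0.513, 0.041, 0.112], [0.52, 0.045, 0.104], [0.516, 0.057, 0.112], [0.484, -0.022, 0.072], [0.509, 0.044, 0.101], [0.513, 0.065, 0.11], [0.49, -0.002, 0.071], [0.498, 0.045, 0.101], [0.528, 0.068, 0.085], [0.494, 0.038, 0.092], [0.499, 0.063, 0.104], [0.482, 0.01, 0.071], [0.499, 0.054, 0.089], [0.51, 0.069, 0.085], [0.507, 0.067, 0.08], [0.476, 0.03, 0.071], [0.474, 0.037, 0.073], [0.53, 0.116, 0.071], [0.499, 0.089, 0.071], [0.455, 0.049, 0.072], [0.468, 0.091, 0.075], [0.459, 0.104, 0.071]]
top 228 [ 0.45302537 -0.00118141  0.07003746] [0.54478498 0.11878414 0.11407196]
[[0.544, 0.117, 0.076], [0.534, 0.057, 0.098], [0.526, 0.056, 0.106], [0.52, 0.066, 0.107], [0.527, 0.033, 0.102], [0.52, 0.055, 0.102], [0.524, 0.087, 0.073], [0.515, 0.039, 0.108], [0.51, 0.053, 0.107], [0.507, 0.072, 0.098], [0.509, 0.038, 0.104], [0.502, 0.055, 0.105], [0.507, 0.104, 0.07], [0.5, 0.04, 0.105], [0.497, 0.055, 0.098], [0.497, 0.067, 0.084], [0.493, 0.109, 0.071], [0.492, 0.04, 0.095], [0.488, 0.027, 0.1], [0.483, 0.092, 0.071], [0.493, 0.026, 0.07], [0.474, 0.102, 0.071], [0.477, 0.042, 0.075], [0.468, 0.052, 0.072], [0.465, 0.04, 0.075], [0.456, 0.024, 0.072]]
```

View pics/drop2.png

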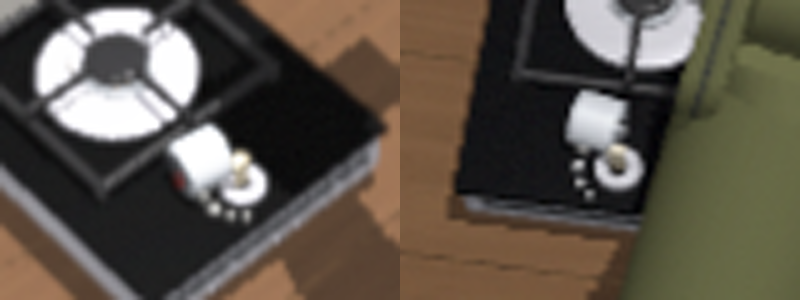

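The picture shows the knob lying just behind and left of the stem (left crop (200,160), right crop (598,118)), axis roughly along y, dark top facing left. I'll fit the cylinder.

```bash
cat > fitc.py <<'E'
from h import *
from scipy.optimize import least_squares
def fitcyl(Cs,c,zlo,zc,excl=None,rr=.04):
    q=np.vstack([C[(C[...,2]>zlo)&(C[...,2]<zc+.03)&(np.hypot(C[...,0]-c[0],C[...,1]-c[1])<rr)] for C in Cs])
    if excl is not None: q=q[np.hypot(q[:,0]-excl[0],q[:,1]-excl[1])>.012]
    q=q[q[:,2]>zc+.004]
    def f(p,q=q):
        n=np.array([-np.sin(p[2]),np.cos(p[2])]); d=(q[:,:2]-p[:2])@n; a=(q[:,:2]-p[:2])@[np.cos(p[2]),np.sin(p[2])]
        # capped cylinder signed distance: on the side or on an end
        s=np.hypot(d,q[:,2]-zc)-.0205; e=abs(a)-.017
        return np.where((s>0)&(e>0),np.hypot(s,e),np.maximum(s,e))
    best=min((least_squares(f,[*c,t],loss="soft_l1",f_scale=.002) for t in np.radians([0,30,60,90,120,150])),key=lambda r:r.cost)
    print("cyl centre",best.x[:2].round(4),"axis deg",np.degrees(best.x[2])%180,"n",len(q),"rms",np.sqrt(np.mean(f(best.x)**2)))
E
python3 - <<'E'
from fitc import *
D=np.load("st2.npz")
fitcyl([D["P"],D["Q"]],(.512,.055),.075,.0865,(.4885,.034)); fitcyl([D["Q"]],(.512,.055),.075,.0865,(.4885,.034)); fitcyl([D["P"]],(.512,.055),.075,.0865,(.4885,.034))
E
```

```text
cyl centre [0.5159 0.0506] axis deg 82.47368146296657 n 186 rms 0.003334572416779309
cyl centre [0.5151 0.0533] axis deg 82.31845448984062 n 95 rms 0.003201195043432308
cyl centre [0.5175 0.0498] axis deg 82.84570992911405 n 91 rms 0.0033446387455501178
```

```bash
python3 -m inch '0.3 0 0 0 0 0 0.067; 0.3 0 0 0 0 0 0.067; 0.3 0 0 0 0 0 0' 15; python3 -c "
from h import *
to([.5155,.0515,.14],82.4); print(get_state()['q'])"
```

```text
clock: 18.7
tool_pos: [0.5329, -0.1368, 0.2514]
eef_rot: [0.062, 0.998, 0.0, -0.0]
contact_force: [-0.6, 0.6, -0.1]
opening: 0.652
finger_force: 0.0
t 18.7 pos [ 0.5329 -0.1368  0.2514] yaw_y 82.92 tilt [-0.0005  0.001 ] F [-0.6  0.6 -0.1] open 0.652 ff 0.0
turn z 0.009 shift [0.0421 0.1842 0.1116]
[ 0.28628655  0.58886738 -0.19299693  1.79111234  0.1512833   0.77658941
  1.46399027]
```

```bash
python3 -m inch '0.3 0.005 0.025 0.01 0 0 0.009; 0.3 0.006 0.027 0.02 0 0 0; 0.3 0.006 0.027 0.02 0 0 0; 0.3 0.006 0.027 0.02 0 0 0; 0.3 0.006 0.027 0.02 0 0 0; 0.3 0.006 0.027 0.02 0 0 0; 0.3 0.007 0.024 0 0 0 0; 0.3 0 0 0 0 0 0; 0.3 0 0 0 0 0 0'; python3 -c "
from h import *
to([.5155,.0515,.084],82.4)"
```

```text
clock: 19.45
tool_pos: [0.5151, 0.0521, 0.1413]
eef_rot: [0.063, 0.998, 0.001, -0.001]
contact_force: [0.3, -0.9, -0.2]
opening: 0.653
finger_force: 0.0
t 19.45 pos [0.5151 0.0521 0.1413] yaw_y 82.74 tilt [-0.001   0.0013] F [ 0.3 -0.9 -0.2] open 0.653 ff 0.0
turn z 0.0059 shift [-0.0006 -0.0006  0.0573]
```

```bash
python3 -m inch '0.3 -0.0005 -0.0005 0.012 0 0 0.006; 0.3 0 0 0.015 0 0 0; 0.3 0 0 0.015 0 0 0; 0.3 0 0 0.01 0 0 0; 0.3 0 0 0.005 0 0 0; 0.3 0 0 0 0 0 0; 0.3 0 0 0 0 0 0'; python3 -m inch '-1 0 0 0 0 0 0; -1 0 0 0 0 0 0; -1 0 0 0 0 0 0; -1 0 0 0 0 0 0; -1 0 0 0 0 0 0; -1 0 0 0 0 0 0; -1 0 0 0 0 0 0; -1 0 0 0 0 0 0; -1 0 0 0 0 0 0; -1 0 0 0 0 0 0' 25; python3 -m inch '-1 0 0 -0.01 0 0 0; -1 0 0 -0.02 0 0 0; -1 0 0 -0.02 0 0 0; -1 0 0 -0.02 0 0 0; -1 0 0 0 0 0 0'; python3 -c "
from h import *
to([.47,-.16,.14],-18)"
```

```text
clock: 20.03
tool_pos: [0.5163, 0.0482, 0.0848]
eef_rot: [0.07, 0.998, -0.0, 0.0]
contact_force: [0.1, 0.3, 0.6]
opening: 0.652
finger_force: 0.0
clock: 20.87
tool_pos: [0.517, 0.0493, 0.0849]
eef_rot: [0.07, 0.998, 0.001, 0.001]
contact_force: [1.5, 3.0, 5.9]
opening: 0.383
finger_force: 24.8
clock: 21.28
tool_pos: [0.5164, 0.0472, 0.1568]
eef_rot: [0.071, 0.997, -0.001, 0.001]
contact_force: [-0.8, -0.9, -0.6]
opening: 0.38
finger_force: 24.7
t 21.28 pos [0.5164 0.0472 0.1568] yaw_y 81.88 tilt [ 0.0019 -0.0012] F [-0.8 -0.9 -0.6] open 0.38 ff 24.7
turn z -1.3983 shift [ 0.2114 -0.0198  0.017 ]
```

```bash
python3 -m inch '-1 0.0024 -0.02 0 0 0 0; -1 0.0024 -0.03 0 0 0 0; -1 0.0024 -0.03 0 0 0 0; -1 0.0024 -0.03 0 0 0 0; -1 0.0024 -0.03 0 0 0 0; -1 0.0024 -0.03 0 0 0 0; -1 0.0024 -0.03 0 0 0 0; -1 0 -0.012 0 0 0 0; -1 0 0 0 0 0 0'; python3 -m inch '-1 0 0 0 0 0 0.1; -1 0 0 0 0 0 0.118; -1 0 0 0 0 0 0.118; -1 0 0 0 0 0 0.118; -1 0 0 0 0 0 0.118; -1 0 0 0 0 0 0.118; -1 0 0 0 0 0 0.118; -1 0 0 0 0 0 0.118; -1 0 0 0 0 0 0.118; -1 0 0 0 0 0 0.118; -1 0 0 0 0 0 0.118; -1 0 0 0 0 0 0.118; -1 0 0 0 0 0 0.118; -1 0 0 0 0 0 0.118; -1 0 0 0 0 0 0.1; -1 0 0 0 0 0 0; -1 0 0 0 0 0 0'; python3 -c "
from h import *
to([.47,-.16,.025],-18)"
```

```text
clock: 22.03
tool_pos: [0.4666, -0.1639, 0.1533]
eef_rot: [0.074, 0.997, -0.001, -0.002]
contact_force: [0.3, -0.3, -0.8]
opening: 0.383
finger_force: 24.7
clock: 23.45
tool_pos: [0.4693, -0.1579, 0.1539]
eef_rot: [0.805, 0.594, -0.001, -0.001]
contact_force: [-0.4, -0.0, -0.8]
opening: 0.389
finger_force: 24.7
t 23.45 pos [ 0.4693 -0.1579  0.1539] yaw_y -17.15 tilt [-0.0021  0.0004] F [-0.4 -0.  -0.8] open 0.389 ff 24.7
turn z 0.0149 shift [-0.0017  0.0016  0.1289]
```

```bash
python3 -m inch '-1 0 0 0.01 0 0 0; -1 0 0 0.02 0 0 0; -1 0 0 0.02 0 0 0; -1 0 0 0.02 0 0 0; -1 0 0 0.02 0 0 0; -1 0 0 0.02 0 0 0; -1 0 0 0.013 0 0 0; -1 0 0 0.008 0 0 0; -1 0 0 0.002 0 0 0; -1 0 0 0.001 0 0 0; -1 0 0 0 0 0 0; -1 0 0 0 0 0 0'; python3 -m inch '0 0 0 0 0 0 0; 0 0 0 0 0 0 0; 0.1 0 0 0 0 0 0; 0.3 0 0 0 0 0 0; 0.3 0 0 0 0 0 0; 0.3 0 0 0 0 0 0'; python3 -m inch '0.3 0 0 -0.015 0 0 0; 0.3 0 0 -0.03 0 0 0; 0.3 0 0 -0.03 0 0 0; 0.3 0 0 -0.02 0 0 0; 0.3 0 0 0 0 0 0; 0.3 0 0 0 0 0 0'; python3 - <<'E'
from fitc import *
to([.47,-.16,.1],72)
a,P=cloud("scene"); b,Q=cloud("top"); np.savez("st3.npz",a=a,b=b,P=P,Q=Q)
for C in([P],[Q],[P,Q]):
  try: fitcyl(C,(.47,-.16),.01,.0205)
  except Exception as e: print(e)
save("lie.png",np.hstack([cv2.resize(a[170:250,260:360],(400,320),interpolation=cv2.INTER_CUBIC),cv2.resize(b[180:260,220:320],(400,320),interpolation=cv2.INTER_CUBIC)]))
E
```

```text
clock: 24.45
tool_pos: [0.4703, -0.1591, 0.0212]
eef_rot: [0.806, 0.592, 0.0, 0.0]
contact_force: [1.2, 0.5, -0.7]
opening: 0.385
finger_force: 24.7
clock: 24.95
tool_pos: [0.4699, -0.1591, 0.0206]
eef_rot: [0.806, 0.592, 0.0, 0.0]
contact_force: [0.6, 0.4, 0.3]
opening: 0.649
finger_force: 0.0
clock: 25.45
tool_pos: [0.4705, -0.1591, 0.1163]
eef_rot: [0.806, 0.592, 0.001, 0.001]
contact_force: [-0.5, 0.1, -1.1]
opening: 0.648
finger_force: 0.0
t 25.45 pos [ 0.4705 -0.1591  0.1163] yaw_y -17.36 tilt [ 0.0022 -0.0006] F [-0.5  0.1 -1.1] open 0.648 ff 0.0
turn z -1.5597 shift [ 0.0002 -0.001   0.0163]
cyl centre [ 0.4735 -0.1579] axis deg 158.702917165016 n 81 rms 0.003219471225588018
cyl centre [ 0.47 -0.16] axis deg 0.0 n 0 rms nan
cyl centre [ 0.4735 -0.1579] axis deg 158.702917165016 n 81 rms 0.003219471225588018
  return _methods._mean(a, axis=axis, dtype=dtype,
  ret = ret.dtype.type(ret / rcount)
```

View pics/lie.png

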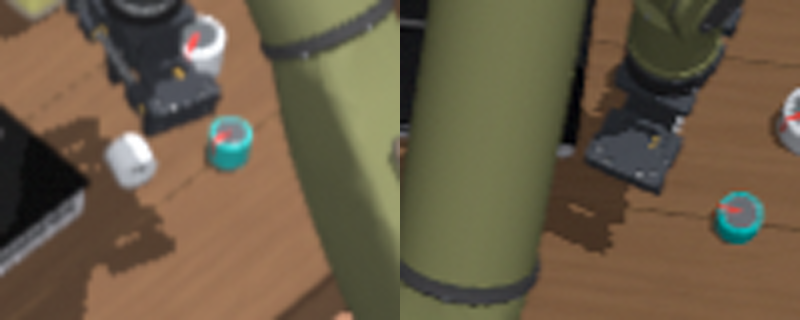

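The picture shows the knob lying at left crop (132,160), bore end toward the front and clear of the turquoise one at (230,145). That was the tenth view, so I'll go on numbers from here. I need a bit more room from the hob for the tilt, so I'll shift it to (0.45,−0.185) with its axis along x.

```bash
python3 -m inch '0.3 0 0 0.015 0 0 0; 0.3 0 0 0.025 0 0 0; 0.3 0 0 0.025 0 0 0; 0.3 0 0 0.02 0 0 0; 0.3 0 0 0.01 0 0 0; -1 0 0 0 0 0 0; -1 0 0 0 0 0 0; -1 0 0 0 0 0 0; -1 0 0 0 0 0 0; -1 0 0 0 0 0 0; -1 0 0 0 0 0 0; -1 0 0 0 0 0 0; -1 0 0 0 0 0 0; -1 0 0 0 0 0 0; -1 0 0 0 0 0 0'; python3 -m inch '-1 0 0 -0.01 0 0 0; -1 0 0 -0.01 0 0 -0.101; -1 0 0 0 0 0 -0.101; -1 0 0 0 0 0 -0.101; -1 0 0 0 0 0 0; -1 -0.0135 -0.01 0 0 0 0; -1 -0.0135 -0.01 0 0 0 0; -1 0 0 0 0 0 0; -1 0 0 0 0 0 0'; python3 -c "
from h import *
to([.45,-.185,.021],0)"
```

```text
clock: 26.8
tool_pos: [0.4704, -0.1592, 0.0212]
eef_rot: [0.806, 0.592, 0.0, 0.001]
contact_force: [-0.9, -0.2, 5.9]
opening: 0.385
finger_force: 24.9
clock: 27.55
tool_pos: [0.4493, -0.1866, 0.0407]
eef_rot: [0.709, 0.706, -0.0, -0.0]
contact_force: [-0.1, 0.3, 1.1]
opening: 0.384
finger_force: 24.9
t 27.55 pos [ 0.4493 -0.1866  0.0407] yaw_y -0.25 tilt [-0.0006 -0.0001] F [-0.1  0.3  1.1] open 0.384 ff 24.9
turn z -0.0043 shift [0.0016 0.0007 0.0197]
```

```bash
python3 -m inch '-1 0 0 0.008 0 0 0; -1 0 0 0.008 0 0 0; -1 0 0 0.003 0 0 0; -1 0 0 0 0 0 0; 0 0 0 0 0 0 0; 0 0 0 0 0 0 0; 0.1 0 0 0 0 0 0; 0.3 0 0 0 0 0 0; 0.3 0 0 0 0 0 0; 0.3 0 0 -0.015 0 0 0; 0.3 0 0 -0.03 0 0 0; 0.3 0 0 -0.03 0 0 0; 0.3 0 0 -0.025 0 0 0'; python3 -m inch '0.4 0 0 0 0 0 -0.1; 0.4 0 0 0 0 0 -0.12; 0.4 0 0 0 0 0 -0.12; 0.4 0 0 0 0 0 -0.12; 0.4 0 0 0 0 0 -0.12; 0.4 0 0 0 0 0 -0.12; 0.4 0 0 0 0 0 -0.12; 0.4 0 0 0 0 0 -0.12; 0.4 0 0 0 0 0 -0.12; 0.4 0 0 0 0 0 -0.12; 0.4 0 0 0 0 0 -0.12; 0.4 0 0 0 0 0 -0.12; 0.4 0 0 0 0 0 -0.12; 0.4 0 0 0 0 0 -0.03; 0.4 0 0 0 0 0 0; 0.4 0 0 0 0 0 0'; python3 - <<'E'
from fitc import *
to([.45,-.186,.12],90); print(get_state()["q"].round(2) if hasattr(get_state()["q"],"round") else get_state()["q"])
_,P=cloud("scene"); _,Q=cloud("top")
for C in([P],[Q]):
  m=(C[0][...,2]>.024)&(C[0][...,2]<.05)&(np.hypot(C[0][...,0]-.45,C[0][...,1]+.186)<.035); print(m.sum())
  if m.sum()>20: fitcyl(C,(.45,-.186),.01,.0205)
E
```

```text
clock: 28.63
tool_pos: [0.4497, -0.186, 0.1229]
eef_rot: [0.707, 0.707, 0.0, -0.0]
contact_force: [0.6, -0.1, -0.2]
opening: 0.649
finger_force: 0.0
clock: 29.97
tool_pos: [0.4498, -0.1861, 0.1215]
eef_rot: [0.002, 1.0, 0.0, -0.0]
contact_force: [-0.4, 0.6, -0.5]
opening: 0.699
finger_force: 0.0
t 29.97 pos [ 0.4498 -0.1861  0.1215] yaw_y 89.76 tilt [-0.0001  0.0002] F [-0.4  0.6 -0.5] open 0.699 ff 0.0
turn z -0.0041 shift [-0.0002  0.0001  0.0015]
[ 0.41  0.74 -0.18  2.09  0.36  0.35  1.5 ]
84
cyl centre [ 0.4531 -0.1829] axis deg 179.81268453530492 n 83 rms 0.0032301161649001056
13
```

```bash
python3 -m inch '0.4 0 0 0 0 0.1105 0; 0.4 0 0 0 0 0.1105 0; 0.4 0 0 0 0 0.1105 0; 0.4 0 0 0 0 0.1105 0; 0.4 0 0 0 0 0.1105 0; 0.4 0 0 0 0 0.1105 0; 0.4 0 0 0 0 0 0; 0.4 0 0 0 0 0 0' 40; python3 -c "
from h import *
to([.4451,-.184,.0177]); print(np.round(get_state()['q'],2),R.from_quat(get_state()['eef_rot']).as_matrix().round(3).tolist())"
```

```text
clock: 30.73
tool_pos: [0.4502, -0.1854, 0.12]
eef_rot: [0.0, 0.946, 0.0, -0.325]
contact_force: [-0.9, -0.2, 0.5]
opening: 0.701
finger_force: 0.0
t 30.73 pos [ 0.4502 -0.1854  0.12  ] yaw_y 89.95 tilt [-0.6152  0.0007] F [-0.9 -0.2  0.5] open 0.701 ff 0.0
turn z 0 shift [-0.0589  0.0013  0.0838]
[ 0.3   1.   -0.17  1.54  0.25  1.29  1.57] [[-0.788, 0.001, -0.615], [0.001, 1.0, 0.001], [0.615, 0.0, -0.788]]
```

```bash
python3 -m inch '0.4 -0.008 0.001 0.012 0 0 0; 0.4 -0.012 0 0.017 0 0 0; 0.4 -0.012 0 0.017 0 0 0; 0.4 -0.012 0 0.017 0 0 0; 0.4 -0.01 0 0.014 0 0 0; 0.4 -0.005 0 0.007 0 0 0; 0.4 0 0 0 0 0 0; 0.4 0 0 0 0 0 0'; python3 -c "
from h import *
to([.4451,-.184,.0177])"
```

```text
clock: 31.4
tool_pos: [0.4442, -0.1853, 0.0195]
eef_rot: [0.001, 0.946, 0.0, -0.325]
contact_force: [0.2, 0.5, -0.1]
opening: 0.7
finger_force: 0.0
t 31.4 pos [ 0.4442 -0.1853  0.0195] yaw_y 89.9 tilt [-0.6154  0.001 ] F [ 0.2  0.5 -0.1] open 0.7 ff 0.0
turn z 0 shift [-0.0018  0.0013  0.0009]
```

```bash
python3 -m inch '-1 -0.0015 0.001 0.001 0 0 0; -1 0 0 0 0 0 0; -1 0 0 0 0 0 0; -1 0 0 0 0 0 0; -1 0 0 0 0 0 0; -1 0 0 0 0 0 0; -1 0 0 0 0 0 0; -1 0 0 0 0 0 0; -1 0 0 0 0 0 0; -1 0.006 0 -0.008 0 0 0; -1 0.012 0 -0.016 0 0 0; -1 0.012 0 -0.016 0 0 0; -1 0.012 0 -0.016 0 0 0; -1 0 0 0 0 -0.11 0; -1 0 0 0 0 -0.11 0; -1 0 0 0 0 -0.11 0; -1 0 0 0 0 -0.11 0; -1 0 0 0 0 -0.11 0; -1 0 0 0 0 -0.11 0; -1 0 0 0 0 0 0'; python3 -c "
from h import *
to([.555,-.183,.075],90)"
```

```text
clock: 33.07
tool_pos: [0.441, -0.1845, 0.088]
eef_rot: [0.002, 1.0, -0.0, -0.005]
contact_force: [-1.3, -0.6, -1.0]
opening: 0.448
finger_force: 40.0
t 33.07 pos [ 0.441  -0.1845  0.088 ] yaw_y 89.81 tilt [-0.0099 -0.0002] F [-1.3 -0.6 -1. ] open 0.448 ff 40.0
turn z -0.0033 shift [-0.1141  0.0015  0.0119]
```

```bash
python3 -m inch '-1 -0.01 0 0 0 0 0; -1 -0.025 0 0 0 0 0; -1 -0.025 0 0 0 0 0; -1 -0.025 0 0 0 0 0; -1 -0.02 0 0 0 0 0; -1 -0.009 0.0015 0 0 0 0; -1 0 0 0 0 0 0; -1 0 0 0 0 -0.1225 0; -1 0 0 0 0 -0.1225 0; -1 0 0 0 0 -0.1225 0; -1 0 0 0 0 -0.1225 0; -1 0 0 0 0 0 0; -1 0 0 0 0 0 0'; python3 -c "
from h import *
to([.555,-.183,.026]); print(np.round(get_state()['q'],2))"
```

```text
clock: 34.15
tool_pos: [0.5435, -0.184, 0.078]
eef_rot: [-0.001, 0.996, -0.001, 0.086]
contact_force: [0.8, 0.6, 0.0]
opening: 0.444
finger_force: 40.0
t 34.15 pos [ 0.5435 -0.184   0.078 ] yaw_y 90.1 tilt [ 0.1706 -0.0021] F [0.8 0.6 0. ] open 0.444 ff 40.0
turn z 0 shift [-0.0024  0.0011  0.0532]
[ 0.41  0.85 -0.24  2.    0.78  0.19  1.09]
```

```bash
python3 -m inch '-1 -0.012 0 0.002 0 0 0; -1 -0.02 0 0.003 0 0 0; -1 -0.02 0 0.003 0 0 0; -1 -0.012 0 0.002 0 0 0; -1 0 0 0 0 0 0; -1 0 0 0 0 -0.08 0; -1 0 0 0 0 -0.08 0; -1 0 0 0 0 -0.08 0; -1 0 0 0 0 0 0; -1 0 0 0 0 0 0'; python3 -c "
from h import *
to([.61,-.183,.026]); print(np.round(get_state()['q'],2))
D=np.load('top0.npz');P=D['P'];m=(P[...,2]>.05)&(P[...,0]<.8)&(P[...,0]>.6)&(P[...,1]<-.12)&(P[...,1]>-.35)
print(P[m].min(0),P[m].max(0))"
```

```text
clock: 34.98
tool_pos: [0.6064, -0.1899, 0.0775]
eef_rot: [0.0, 0.99, -0.01, 0.141]
contact_force: [0.2, 0.7, -1.1]
opening: 0.444
finger_force: 40.0
t 34.98 pos [ 0.6064 -0.1899  0.0775] yaw_y 89.81 tilt [ 0.2787 -0.0203] F [ 0.2  0.7 -1.1] open 0.444 ff 40.0
turn z 0 shift [0.0108 0.008  0.0503]
[ 0.42  0.89 -0.28  1.92  1.15  0.17  0.72]
[ 0.66441048 -0.34966682  0.0502012 ] [ 0.73420818 -0.21614362  0.27542683]
```

```bash
python3 -m inch '-1 0 0.004 0 0 -0.08 0; -1 0 0.004 0 0 -0.08 0; -1 0 0 0 0 -0.06 0; -1 0 0 0 0 0 0; -1 0 0 0 0 0 0'; python3 -c "
from h import *
to([.606,-.184,.026]); print(np.round(get_state()['q'],2))"
```

```text
clock: 35.4
tool_pos: [0.5955, -0.1907, 0.0709]
eef_rot: [-0.002, 0.987, -0.015, 0.158]
contact_force: [0.5, -0.1, -1.1]
opening: 0.447
finger_force: 40.0
t 35.4 pos [ 0.5955 -0.1907  0.0709] yaw_y 89.91 tilt [ 0.3123 -0.0294] F [ 0.5 -0.1 -1.1] open 0.447 ff 40.0
turn z 0 shift [0.004  0.0081 0.0457]
[ 0.5   0.91 -0.4   1.98  1.69  0.25  0.21]
```

```bash
python3 -m inch '-1 0.003 0 0.009 0 0 0; -1 0.004 0 0.012 0 0 0; -1 0.004 0 0.012 0 0 0; -1 0.002 0 0.006 0 0 0; -1 0 0 0 0 0 0; -1 0 0 0 0 0 0'; python3 -m inch '-1 0.001 0 0.002 0 0 0; -1 0.001 0 0.002 0 0 0; -1 0 0 0 0 0 0'
```

```text
clock: 35.9
tool_pos: [0.5959, -0.1916, 0.0299]
eef_rot: [-0.002, 0.987, -0.015, 0.159]
contact_force: [0.0, -0.0, 0.6]
opening: 0.447
finger_force: 40.0
clock: 36.15
tool_pos: [0.5951, -0.1919, 0.0256]
eef_rot: [-0.002, 0.987, -0.015, 0.159]
contact_force: [-0.3, 0.4, -0.4]
opening: 0.447
finger_force: 40.0
```

```bash
python3 -m inch '-1 0.0005 0 0.0015 0 0 0; -1 0.0005 0 0.0015 0 0 0; -1 0 0 0 0 0 0'; python3 -m inch '-1 0.0005 0 0.0015 0 0 0; -1 0.0005 0 0.0015 0 0 0; -1 0 0 0 0 0 0'
```

```text
clock: 36.4
tool_pos: [0.595, -0.192, 0.0221]
eef_rot: [-0.002, 0.987, -0.015, 0.159]
contact_force: [-0.6, 0.2, -1.2]
opening: 0.443
finger_force: 40.0
clock: 36.65
tool_pos: [0.5953, -0.192, 0.0194]
eef_rot: [-0.002, 0.987, -0.015, 0.159]
contact_force: [-1.5, 0.3, 2.6]
opening: 0.446
finger_force: 40.0
```

Contact at 0.0194. I'll release it so it settles onto its base, then back off.

```bash
python3 -m inch '0.4 0 0 0 0 0 0; 0.4 0 0 0 0 0 0; 0.4 0 0 0 0 0 0; 0.4 0 0 0 0 0 0; 0.4 0 0 0 0 0 0; 0.4 0 0 0 0 0 0; 0.4 0 0 -0.01 0 0 0; 0.4 0 0 -0.02 0 0 0; 0.4 0 0 -0.03 0 0 0; 0.4 0 0 -0.03 0 0 0; 0.4 0 0 -0.02 0 0 0; 0.4 0 0 0 0 0 0'; python3 - <<'E'
from h import *
to([.6,-.19,.15],90); print(np.round(get_state()['q'],2))
for n in("scene","top"):
    im,C=cloud(n); np.savez("up_"+n,im=im,P=C); m=(C[...,2]>.006)&(C[...,2]<.055)&(np.hypot(C[...,0]-.598,C[...,1]+.192)<.05); q=C[m]; print(n,len(q))
    if len(q)>10:
        t=q[q[:,2]>np.percentile(q[:,2],97)-.004]; print("max z",np.percentile(q[:,2],97),"top n",len(t),t.mean(0).round(4),(t.min(0)+t.max(0))/2,np.ptp(t,axis=0))
E
```

```text
clock: 37.65
tool_pos: [0.5612, -0.1887, 0.1282]
eef_rot: [-0.002, 0.987, -0.016, 0.162]
contact_force: [1.4, -0.7, 0.2]
opening: 0.699
finger_force: 0.0
t 37.65 pos [ 0.5612 -0.1887  0.1282] yaw_y 89.96 tilt [ 0.3192 -0.0316] F [ 1.4 -0.7  0.2] open 0.699 ff 0.0
turn z -0.0007 shift [-0.0437 -0.0021 -0.0083]
[ 0.48  0.77 -0.33  2.07  1.56  0.17  0.32]
scene 128
max z 0.041494153552645296 top n 16 [ 0.5788 -0.1915  0.0404] [ 0.57987262 -0.18754861  0.04248083] [0.027233   0.03568728 0.0092004 ]
top 0
```

```bash
python3 - <<'E'
from h import *
D=np.load("up_scene.npz"); C=D["P"]; im=D["im"]
m=(C[...,2]>.004)&(C[...,2]<.06)&(np.hypot(C[...,0]-.59,C[...,1]+.192)<.05)
v,u=np.nonzero(m); print(v.min(),v.max(),u.min(),u.max())
for r0 in range(v.min(),v.max()+1,1):
    s=[(uu,*np.round(C[r0,uu]*1000).astype(int).tolist(),*im[r0,uu].tolist()) for uu in np.nonzero(m[r0])[0][::3]]
    print(r0,s)
E
```

```text
183 200 267 289
183 [(np.int64(285), 599, -241, 8, 161, 120, 89)]
184 [(np.int64(271), 636, -195, 6, 150, 112, 84), (np.int64(280), 591, -203, 39, 172, 165, 164), (np.int64(284), 600, -236, 5, 162, 121, 91)]
185 [(np.int64(270), 635, -189, 6, 156, 115, 86), (np.int64(279), 590, -197, 38, 164, 152, 158), (np.int64(282), 585, -209, 33, 200, 189, 186)]
186 [(np.int64(270), 631, -185, 5, 158, 117, 87), (np.int64(277), 595, -190, 33, 156, 94, 96), (np.int64(280), 584, -197, 37, 143, 135, 140), (np.int64(283), 575, -205, 38, 189, 183, 182)]
187 [(np.int64(270), 623, -178, 12, 160, 119, 88), (np.int64(276), 592, -182, 36, 117, 119, 124), (np.int64(279), 587, -194, 30, 184, 125, 129), (np.int64(282), 574, -198, 38, 99, 101, 106), (np.int64(285), 583, -225, 9, 147, 113, 89)]
188 [(np.int64(267), 630, -167, 9, 159, 118, 87), (np.int64(276), 590, -180, 33, 154, 159, 165), (np.int64(279), 580, -187, 37, 137, 132, 138), (np.int64(282), 569, -193, 40, 100, 103, 107), (np.int64(286), 575, -223, 11, 125, 93, 69)]
189 [(np.int64(271), 614, -175, 9, 155, 115, 85), (np.int64(277), 584, -179, 33, 161, 1
[... 1144 characters left out ...]
.int64(276), 579, -170, 12, 162, 164, 170), (np.int64(279), 572, -180, 11, 178, 181, 189), (np.int64(282), 567, -192, 5, 167, 169, 175)]
195 [(np.int64(271), 591, -154, 8, 148, 111, 82), (np.int64(279), 570, -178, 7, 176, 179, 185), (np.int64(282), 560, -185, 11, 160, 161, 166)]
196 [(np.int64(275), 578, -164, 5, 108, 88, 75), (np.int64(284), 552, -189, 8, 89, 67, 53)]
197 [(np.int64(270), 589, -146, 4, 147, 110, 81), (np.int64(279), 564, -173, 4, 116, 102, 94), (np.int64(285), 546, -190, 6, 89, 66, 51)]
198 [(np.int64(271), 581, -144, 6, 154, 114, 86), (np.int64(283), 549, -181, 5, 87, 66, 49)]
199 [(np.int64(277), 558, -156, 12, 106, 79, 60)]
200 [(np.int64(276), 561, -153, 5, 93, 69, 52)]
```

The numbers show the knob upright again: its dark top is at z≈0.036, the centre near (0.578,−0.191), and the red is toward the rear. Next: straighten the tool and refine the measurement.

```bash
python3 -m inch '0.4 0 0 -0.01 0 0.105 0; 0.4 0 0 -0.01 0 0.105 0; 0.4 0 0 0 0 0.105 0; 0.4 0.01 0 0 0 0 0; 0.4 0 0 0 0 0 0'; cat > loc.py <<'E'
from meas import *
from scipy.optimize import minimize
def loc(name,c0,h=.034):
    o,red,X,Y=knob(name,c0,h); g=o[...,1].astype(float); best=(-1e9,)
    for dx in np.arange(-.014,.0141,.0005):
        for dy in np.arange(-.014,.0141,.0005):
            d=np.hypot(X-c0[0]-dx,Y-c0[1]-dy); s=g[(d>.0145)&(d<.0195)].mean()-g[d<.0125].mean()-.5*g[(d>.0145)&(d<.0195)].std()
            if s>best[0]: best=(s,c0[0]+dx,c0[1]+dy)
    s,cx,cy=best; w=red*(np.hypot(X-cx,Y-cy)<.021); w[w<15]=0
    e=np.average(X,weights=w),np.average(Y,weights=w) if w.sum()>0 else None
    print(name,"centre",round(cx,4),round(cy,4),"score",round(s,1),"red",np.round(e,4),"pointer deg",np.degrees(np.arctan2(e[1]-cy,e[0]-cx)).round(1)); return cx,cy
E
python3 - <<'E'
from loc import *
to([.578,-.191,.1],90); print(np.round(get_state()['q'],2))
loc("scene",(.578,-.191))
# check of the same code on the turquoise one is not needed; scene vs top bias via first knob is known
try: loc("top",(.578,-.191))
except Exception as e: print(e)
E
```

```text
clock: 38.17
tool_pos: [0.5552, -0.2024, 0.1259]
eef_rot: [0.006, 0.995, -0.036, 0.096]
contact_force: [-0.7, -0.6, -0.7]
opening: 0.698
finger_force: 0.0
t 38.17 pos [ 0.5552 -0.2024  0.1259] yaw_y 88.93 tilt [ 0.1899 -0.0735] F [-0.7 -0.6 -0.7] open 0.698 ff 0.0
turn z -0.0186 shift [-0.0177  0.0133  0.0288]
[ 0.54  0.8  -0.47  1.96  1.04  0.42  0.83]
scene centre 0.5815 -0.19 score 24.6 red [ 0.5935 -0.1921] pointer deg -9.8
Weights sum to zero, can't be normalized
```

```bash
cat >> h.py <<'E'
def level(yaw=90.):
    M=R.from_quat(get_state()["eef_rot"]); c,s=np.cos(np.radians(yaw)),np.sin(np.radians(yaw))
    T=np.array([[-s,c,0],[c,s,0],[0,0,-1.]]).copy(); T[:,0]=np.cross(T[:,1],T[:,2])
    print("level turn",np.round((M.inv()*R.from_matrix(T)).as_rotvec(),4))
E
python3 -c "
from h import *
level()"
```

```text
level turn [-0.0745  0.1918 -0.0109]
```

```bash
python3 -m inch '0.4 0 0.004 0 -0.037 0.095 -0.006; 0.4 0 0.005 0 -0.037 0.095 -0.005; 0.4 0 0 0 0 0 0; 0.4 0 0 0 0 0 0'; python3 - <<'E'
from loc import *
to([.579,-.190,.06],90); level(); print(np.round(get_state()['q'],2))
loc("scene",(.579,-.19))
E
```

```text
clock: 38.6
tool_pos: [0.5569, -0.1945, 0.1259]
eef_rot: [0.001, 1.0, -0.001, 0.004]
contact_force: [-0.7, -0.0, -0.1]
opening: 0.698
finger_force: 0.0
t 38.6 pos [ 0.5569 -0.1945  0.1259] yaw_y 89.89 tilt [ 0.0084 -0.0025] F [-0.7 -0.  -0.1] open 0.698 ff 0.0
turn z -0.0019 shift [-0.0215  0.0047  0.0661]
level turn [-0.0025  0.0084 -0.0019]
[ 0.62  0.88 -0.66  1.77  0.76  0.75  1.13]
scene centre 0.5825 -0.19 score 54.7 red [ 0.5943 -0.1911] pointer deg -5.1
```

```bash
python3 -m inch '0.4 0 0 0 0 0 0.12; 0.4 0 0 0 0 0 0.122; 0.4 0 0 0 0 0 0.122; 0.4 0 0 0 0 0 0.122; 0.4 0 0 0 0 0 0.122; 0.4 0 0 0 0 0 0.122; 0.4 0 0 0 0 0 0.122; 0.4 0 0 0 0 0 0.122; 0.4 0 0 0 0 0 0.122; 0.4 0 0 0 0 0 0.122; 0.4 0 0 0 0 0 0'; python3 - <<'E'
from loc import *
to([.5805,-.190,.06],20); level(20); print(np.round(get_state()['q'],2))
loc("scene",(.58,-.19)); loc("scene",(.4205,-.2445))
D=np.load('top0.npz');P=D['P'];m=(P[...,2]>.05)&(P[...,2]<.2)&(P[...,0]<.76)&(P[...,0]>.6)&(P[...,1]<-.15)&(P[...,1]>-.28)
q=P[m]; print(q[q[:,1].argmax()],q[q[:,0].argmin()])
E
```

```text
clock: 39.57
tool_pos: [0.5549, -0.194, 0.1271]
eef_rot: [0.573, 0.82, -0.0, 0.004]
contact_force: [0.2, 0.2, 0.2]
opening: 0.696
finger_force: 0.0
t 39.57 pos [ 0.5549 -0.194   0.1271] yaw_y 20.09 tilt [ 0.0056 -0.0051] F [0.2 0.2 0.2] open 0.696 ff 0.0
turn z 0.0016 shift [-0.0046  0.0252  0.0672]
level turn [0.0035 0.0067 0.0016]
[ 0.45  0.82 -0.33  1.78  0.44  0.6   0.2 ]
scene centre 0.5825 -0.189 score 46.8 red [ 0.594  -0.1917] pointer deg -13.0
scene centre 0.4235 -0.247 score 45.7 red [ 0.4262 -0.2365] pointer deg 75.4
[ 0.69256633 -0.21614362  0.06059954] [ 0.67199646 -0.24646552  0.14004254]
```

```bash
python3 - <<'E'
from loc import *
from scipy.ndimage import gaussian_filter
from scipy.optimize import minimize
o,red,X,Y=knob("scene",(.582,-.19)); f=o.astype(float)
m=np.hypot(X-.5825,Y+.19)<.024; w=red.copy(); w[(w<10)|~m]=0
a=np.average(X,weights=w),np.average(Y,weights=w); C=np.cov(np.stack([X-a[0],Y-a[1]]).reshape(2,-1),aweights=w.ravel()); e,v=np.linalg.eigh(C); print("axis",np.degrees(np.arctan2(v[1,1],v[0,1])),np.sqrt(e),a)
cand=[]
# whole-template fit: ring bright, inner dark, red strip
for th in range(-30,31,3):
  for dx in np.arange(-.003,.0031,.001):
    for dy in np.arange(-.003,.0031,.001):
      x=X-.5825-dx; y=Y+.19-dy; d=np.hypot(x,y); c,s=np.cos(np.radians(th)),np.sin(np.radians(th)); al=x*c+y*s; ac=-x*s+y*c
      st=(al>.003)&(al<.0205)&(abs(ac)<.0022)
      G=np.where(d<.014,110.,200.); G[st]=60; Rr=np.where(st,120.,0.)
      G=gaussian_filter(G,7); Rr=gaussian_filter(Rr,7); k=d<.0195
      cand.append((np.corrcoef(G[k],f[...,1][k])[0,1]+np.corrcoef(Rr[k],(f[...,0]-f[...,1])[k])[0,1],th,.5825+dx,-.19+dy))
cand.sort(reverse=True); print(np.round(cand[:6],4))
E
```

```text
axis 179.55368377495057 [0.00257636 0.00605195] (np.float64(0.5955987050605784), np.float64(-0.19179642916312603))
[[  1.7031 -12.       0.5825  -0.189 ]
 [  1.6995 -12.       0.5835  -0.189 ]
 [  1.6958  -9.       0.5825  -0.189 ]
 [  1.6908  -6.       0.5825  -0.19  ]
 [  1.6904  -6.       0.5835  -0.19  ]
 [  1.6901  -9.       0.5835  -0.189 ]]
```

```bash
python3 -c "
from h import *
to([.58,-.1878,.018],20)"; python3 -m inch '0.4 -0.002 0.012 0 0.003 0.006 0; 0.4 -0.005 0.014 0 0 0 0; 0.4 0 0 0.02 0 0 0; 0.4 0 0 0.03 0 0 0; 0.4 0 0 0.02 0 0 0; 0.4 0 0 0 0 0 0; 0.4 0 0 0 0 0 0' 40; python3 -c "
from h import *
to([.58,-.1878,.018],20)"
```

```text
t 39.72 pos [ 0.5554 -0.194   0.1269] yaw_y 20.43 tilt [ 0.0053 -0.0035] F [ 0.1 -0.2  0.6] open 0.701 ff 0.0
turn z 0.0075 shift [-0.0021  0.0248  0.109 ]
clock: 40.3
tool_pos: [0.582, -0.1912, 0.0563]
eef_rot: [0.571, 0.821, 0.001, -0.001]
contact_force: [0.1, -0.6, 0.1]
opening: 0.699
finger_force: 0.0
t 40.3 pos [ 0.582  -0.1912  0.0563] yaw_y 20.31 tilt [-0.0016  0.0029] F [ 0.1 -0.6  0.1] open 0.699 ff 0.0
turn z 0.0054 shift [ 0.0038 -0.0007  0.0383]
```

```bash
python3 -m inch '0.4 0.0035 -0.0005 0.01 0 0 0; 0.4 0 0 0.015 0 0 0; 0.4 0 0 0.011 0 0 0; 0.4 0 0 0.002 0 0 0; -1 0 0 0 0 0 0; -1 0 0 0 0 0 0; -1 0 0 0 0 0 0; -1 0 0 0 0 0 0; -1 0 0 0 0 0 0; -1 0 0 0 0 0 0; -1 0 0 0 0 0 0; -1 0 0 0 0 0 0'; python3 -c "
from h import *
to([.58,-.1878,.018],20)"
```

```text
clock: 41.3
tool_pos: [0.5818, -0.1883, 0.0197]
eef_rot: [0.572, 0.82, 0.001, 0.0]
contact_force: [-1.0, -0.0, 6.4]
opening: 0.449
finger_force: 40.0
t 41.3 pos [ 0.5818 -0.1883  0.0197] yaw_y 20.21 tilt [0.0017 0.0021] F [-1.  -0.   6.4] open 0.449 ff 40.0
turn z 0.0037 shift [ 0.0011 -0.0015  0.0017]
```

```bash
python3 -m inch '-1 0 0 -0.012 0 0 0; -1 0 0 -0.03 0 0 -0.049; -1 0 0 -0.035 0 0 -0.049; -1 0 0 -0.03 0 0 -0.049; -1 0 0 -0.012 0 0 0; -1 0.015 0.002 0 0 0 0; -1 0.03 0.003 0 0 0 0; -1 0.03 0.003 0 0 0 0; -1 0.03 0.003 0 0 0 0; -1 0.03 0.003 0 0 0 0; -1 0.03 0.003 0 0 0 0; -1 0.03 0.003 0 0 0 0; -1 0.03 0.003 0 0 0 0; -1 0.015 0.002 0 0 0 0; -1 0 0 0 0 0 0; -1 0 0 0 0 0 0'; python3 -c "
from h import *
to([.4885,.034,.125],28.6); level(28.6)"
```

```text
clock: 42.63
tool_pos: [0.4878, 0.0346, 0.1384]
eef_rot: [0.51, 0.86, 0.001, -0.001]
contact_force: [0.0, -1.0, -0.7]
opening: 0.446
finger_force: 40.0
t 42.63 pos [0.4878 0.0346 0.1384] yaw_y 28.72 tilt [-0.0002  0.0021] F [ 0.  -1.  -0.7] open 0.446 ff 40.0
turn z 0.0021 shift [-0.0009  0.0003  0.0134]
level turn [ 0.0008 -0.0019  0.0021]
```

```bash
python3 -m inch '-1 -0.0009 0.0003 0.01 0 0 0; -1 0 0 0.006 0 0 0; -1 0 0 0.004 0 0 0; -1 0 0 0 0 0 0'; python3 -m inch '-1 0 0 0.002 0 0 0; -1 0 0 0.002 0 0 0; -1 0 0 0.001 0 0 0; -1 0 0 0 0 0 0'; python3 -c "
from h import *
to([.4885,.034,.095],28.6)"
```

```text
clock: 42.97
tool_pos: [0.4884, 0.0323, 0.1171]
eef_rot: [0.511, 0.86, 0.0, -0.001]
contact_force: [-0.3, 0.1, -0.6]
opening: 0.448
finger_force: 40.0
clock: 43.3
tool_pos: [0.4888, 0.0336, 0.1133]
eef_rot: [0.51, 0.86, 0.001, -0.0]
contact_force: [-0.4, -0.1, -1.0]
opening: 0.445
finger_force: 40.0
t 43.3 pos [0.4888 0.0336 0.1133] yaw_y 28.64 tilt [0.0004 0.0025] F [-0.4 -0.1 -1. ] open 0.445 ff 40.0
turn z 0.0007 shift [ 0.0005 -0.0001  0.0183]
```

```bash
python3 -m inch '-1 0 0 0.002 0 0 0; -1 0 0 0.002 0 0 0; -1 0 0 0 0 0 0'; python3 -c "
from h import *
to([.4885,.034,.095],28.6)
print(get_state()['moment'])"
```

```text
clock: 43.55
tool_pos: [0.4887, 0.0336, 0.1092]
eef_rot: [0.51, 0.86, 0.001, -0.001]
contact_force: [0.1, -0.5, -1.0]
opening: 0.446
finger_force: 40.0
t 43.55 pos [0.4887 0.0336 0.1092] yaw_y 28.65 tilt [0.0002 0.0024] F [ 0.1 -0.5 -1. ] open 0.446 ff 40.0
turn z 0.0008 shift [ 0.0004 -0.      0.0142]
[-0.06088316  0.01643736  0.02583129]
```

```bash
python3 -m inch '-1 0 0 0.003 0 0 0; -1 0 0 0.003 0 0 0; -1 0 0 0.003 0 0 0; -1 0 0 0.002 0 0 0; -1 0 0 0 0 0 0'; python3 -m inch '-1 0 0 0.002 0 0 0; -1 0 0 0 0 0 0; -1 0 0 0 0 0 0'; python3 -c "
from h import *
to([.4885,.034,.0905],28.6)"
```

```text
clock: 43.97
tool_pos: [0.4887, 0.0337, 0.098]
eef_rot: [0.51, 0.86, 0.001, -0.001]
contact_force: [-0.1, -0.4, -1.5]
opening: 0.449
finger_force: 40.0
clock: 44.22
tool_pos: [0.4889, 0.0336, 0.0964]
eef_rot: [0.51, 0.86, 0.001, -0.0]
contact_force: [-0.2, -0.2, -0.6]
opening: 0.444
finger_force: 40.0
t 44.22 pos [0.4889 0.0336 0.0964] yaw_y 28.64 tilt [0.0004 0.0025] F [-0.2 -0.2 -0.6] open 0.444 ff 40.0
turn z 0.0007 shift [ 0.0005 -0.0001  0.0059]
```

```bash
python3 -m inch '-1 0 0 0.002 0 0 0; -1 0 0 0.001 0 0 0; -1 0 0 0.001 0 0 0; -1 0 0 0 0 0 0; -1 0 0 0 0 0 0'; python3 -m inch '-1 0 0 0.001 0 0 0; -1 0 0 0 0 0 0; -1 0 0 0 0 0 0'
```

```text
clock: 44.63
tool_pos: [0.4889, 0.0336, 0.0927]
eef_rot: [0.51, 0.86, 0.001, -0.0]
contact_force: [-0.6, -0.1, 5.7]
opening: 0.45
finger_force: 40.0
clock: 44.88
tool_pos: [0.4889, 0.0336, 0.0917]
eef_rot: [0.51, 0.86, 0.001, -0.0]
contact_force: [-1.2, -0.2, 5.6]
opening: 0.448
finger_force: 40.0
```

```bash
python3 -m inch '-1 0 0 0.001 0 0 0; -1 0 0 0 0 0 0; -1 0 0 0 0 0 0'; python3 -m inch '-1 0 0 0.0005 0 0 0; -1 0 0 0 0 0 0; -1 0 0 0 0 0 0'
```

```text
clock: 45.13
tool_pos: [0.4889, 0.0336, 0.0908]
eef_rot: [0.51, 0.86, 0.001, -0.0]
contact_force: [-0.8, -0.6, 6.5]
opening: 0.446
finger_force: 40.0
clock: 45.38
tool_pos: [0.4889, 0.0336, 0.0904]
eef_rot: [0.51, 0.86, 0.001, -0.0]
contact_force: [-2.4, -0.6, 7.0]
opening: 0.448
finger_force: 40.0
```

```bash
python3 -m inch '-1 0 0 0.0005 0 0 0; -1 0 0 0 0 0 0; -1 0 0 0 0 0 0'; python3 -c "
from h import *
_,P=cloud('top');Z=P[...,2]
m=(Z>.17)&(Z<.19)&(np.hypot(P[...,0]-.5125,P[...,1]-.332)<.08); print('kettle handle',m.sum(),P[m].mean(0) if m.any() else '')
to([.4885,.034,.09],28.6)"
```

```text
clock: 45.63
tool_pos: [0.4889, 0.0336, 0.0899]
eef_rot: [0.51, 0.86, 0.001, -0.0]
contact_force: [-1.5, 0.2, 7.4]
opening: 0.446
finger_force: 40.0
kettle handle 104 [0.51227886 0.3330696  0.17701942]
t 45.68 pos [0.4889 0.0336 0.0899] yaw_y 28.64 tilt [0.001  0.0023] F [-1.3 -0.5  7.5] open 0.448 ff 40.0
turn z 0.0008 shift [ 0.0005 -0.0002 -0.0001]
```

The kettle is on the trivet at (0.512,0.333). The knob is home, with the stem pressed in about 5.2–5.8 mm.

```bash
python3 -c "
from plant import r
print(r.finish_job())"
```

```text
the job is handed in; nothing more can be done
None
```

I handed the job in at about 46 s, verdict not shown: the kettle stands on the trivet and the knob is home on the stem, held pressed in about 5 of 6 mm by force and height. On the way I dropped the knob on the hob through a mistyped opening, stood it up again on the table, and refitted it.

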